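Change the brewer over from black to green tea

ROBOT

A 6-joint arm with a two-finger parallel gripper is mounted at the origin on the work surface. World frame = base frame: x ahead of the robot, y to its left, z up, the work surface at z = 0. Lengths are in m, angles in rad, forces in N, time in s.
With the tool pointing down it reaches from about 0.35 to 0.975 m from the base axis. Payload 4.9 kg.
Tool frame: the origin (TCP) lies on the mounting face of the last link; the fingertips stand 173 mm ahead of it and the grasp point (between the pads) lies 155 mm ahead of it; x points along the fingers, z is the direction in which the jaws open and shut, and the axes are right-handed (so a half turn about x gives the same grasp; the last joint's range is limited). The gripper opens to 85 mm and grips with 20 to 120 N. Pads are 22 mm wide; open, the fingers measure 114 mm over their backs; the gripper's body (76 mm by 85 mm) begins 54 mm behind the grasp point. The pads swing forward as they close: fully open they stand 13 mm farther back than shut.
Start: joints at [-1.268, 0.053, 1.613, -0, 1.476, -0.119], TCP at [0.256, -0.57, 0.405] pointing down, gripper open.
Joint ranges: [-3.01, 3.01], [-1.01, 2.22], [0.06, 2.58], [-1.02, 4.17], [0.09, 2.62], [-3.14, 3.14]. Speed limits (rad/s): [2.57, 2.57, 3.14, 3.14, 3.14, 3.14].

INTERFACE

Orientations are given as a rotation vector (axis times angle).
In Python, from station import get_obs, get_image, get_calibration, finish_job, look_for, masks_of, tip_of gives the robot as it stands.
- The arm moves only by the tool carry_out, never from a script. Its argument "increments" is a list of rows, each a list of 3 entries, a list of its own where there are three numbers: the turn, a rotation vector about the world's x, y, z in units of 0.1 rad (1.0 is 0.1 rad), then the shift along the world's x, y, z in units of 20 mm (1.0 is 20 mm), then the opening, from 0 (shut) to 1 (fully open). A call has 1 to 8 rows; each row shifts and turns the pose as measured when the row begins; what a row does not reach is not made up. A row lasts 1/10 s, in which the tool goes at most 50 mm and 8.59 degrees, less where a joint would pass 70% of its speed; a pose out of reach is approached as far as the arm can. A call with a number of a shift or a turn outside -1 to 1 is refused whole. A call with a gripper value outside its range is refused whole. The fingers move at their own pace and stop on an object; "squeeze" is the grip in N (left out, the last holds). Time passes only in rows, so rows that do not move let the fingers close. It gives the time, the measured TCP pose, the force and the opening at its end, in the units of the state.
- get_obs(): the state, without advancing time (a new reading comes with each control period).
- get_image(name): name is "scene" or "top" or "wrist"; returns (picture, depth): 384x512x3 uint8, blue, green, red; 384x512 float32, m along the optical axis (not along the pixel's ray), 0 where there is no reading.
- get_calibration(name): a dict with "fx", "fy", "cx", "cy" (pixels), "position" and "orientation" of the camera in the world. Camera axes: x right, y down, z forward; pixel columns grow to the right and rows downward; lengths in m; the calibration is good to about 2 mm. A picture is of the moment at which its call begins: read the wrist's pose just before it. get_calibration takes no time and is no camera call; for the wrist camera it gives the pose at the moment of the call.
- finish_job(): hands the job in, once; it reports no verdict.
Trained networks look in the newest picture that a camera, given by its name, has taken for a name from the list of things; names that differ only in an ending like _2 or _b are one class to them, and where a whole thing is asked for, a point or a joint stands for the part that bears it (a point fixed in the world has none). Each returns a list of dicts, best first, with "p" (0 to 1); they miss things now and then, are a little off and sometimes report something else, mostly with a low value. They report only what shows in the picture. A call takes as long as a camera call.
- look_for(camera, query): "centre" ([column, row] in pixels, amid what is visible of it).
- masks_of(camera, query): "region" (384x512 bool, what is visible of it) and "centre" ([column, row] in pixels, amid what is visible of it).
- tip_of(camera, query): "centre" ([column, row] in pixels: a listed point, or the origin of a listed thing).
The state is a dict: "t": time; "q": joint angles; "dq": joint speeds; "effort": joint torques, N m; "tool_pos": TCP position; "tool_rot": TCP orientation; "contact_force": force on the tool from outside, world axes, zero at the start; "wrist_torque": the same for the moment, N m; "opening": finger opening in m.
Only numpy, scipy, OpenCV 4.12 (cv2) and the standard library are available. Lean on these libraries where they do the work, as an engineer would, in place of code of your own. Each camera call takes 0.05 s, during which the arm holds its last target.

TASK

Change the tea brewer over to green tea: first click its knob back to OFF, then lift every used red-capped infuser off the tank rim and stand it upright in a free compartment of the grey wash basket. Then hang every green-capped infuser by its own hook over the tank's rim with its can inside the tank, and only when all of them hang turn the knob one click clockwise to BREW (the green dot). Leave the other things on the counter as they are.

Things in the scene. Friction and masses are not known exactly. Their poses are not given: they have to be found in the camera images.
- tank_mouth (a point): Centre of the mouth of the brewer's open rectangular steel tank, at rim level, 155 mm above the counter. x points away from the control deck, y along it. Tank outside: 190 mm (x) by 260 mm (y), plain upright walls 5 mm thick: middle lines of the rim at x = -92.5 (front) and +92.5, y = -127.5 and +127.5 mm. Inner floor 143 mm below the rim.
- brewer: The white and steel tea brewer, fast to the counter. Origin: on the counter below tank_mouth, same axes. Its white housing closes round the tank up to 60 mm below the rim (10 mm out from the walls); its control deck, 60 mm below the rim, reaches 120 mm out from the tank's front (-x) wall and is 280 mm wide. Used infusers hang on the front or side rim at the start.
- knob (a joint): Angle of the selector knob in rad, growing clockwise as seen from above. Three sprung detents: 0 = OFF (mark points to the deck's front, grey dot; end stop), 1.05 = BREW (green dot), 2.09 = BOOST (orange dot; end stop). Passing from one to the next takes about 0.15 N m, then it snaps in by itself. Stands at BREW at the start.
- tub: Grey plastic wash basket, open on top, 152 mm (x) by 144 mm (y) by 60 mm high, walls, floor and dividers 4 mm thick: 2 x 2 compartments, each 70 mm (x) by 66 mm (y) inside, centred at x = +-37, y = +-35 mm. Origin at the centre of its underside, on the counter. 0.5 kg, loose: it may get knocked aside with its contents. Left or right of the brewer, the rack on the other side.
- rack: White plastic dish basket, the same as the tub in shape and size; the clean infusers stand in its compartments at the start.
- knob_grip (a point): Grip point on the axis of the black selector knob on the control deck, 23 mm below the rim's level, at x = -165, y = +55 mm from tank_mouth. The grip is an upright bar 44 mm long and 14 mm thick that lies along this point's x axis, its top 7 mm above this point and its foot 25 mm below it; its white mark is on the -x end. The knob's axis is vertical.
- green1_mid (a point): Stainless green-tea infuser: closed perforated can 48 mm across, 75 mm tall with its green cap, and a flat strap handle up its -x side, bent over away from the can into a square hook, top 125 mm above the can's underside. 170 g or a third more or less. This point is on the can's axis, 62.5 mm above its underside; z up the can, -x from can to hook. In the rack at the start, or absent.
- green1_hook (a point): Point in the hook of green1, mid-gap, right under its crest: 35.5 mm to -x of the can's axis, 121 mm above the can's underside. Strap, crest and outer leg are 4 mm thick, 16 mm wide (y); gap 15 mm, so 23 mm over both legs (x). Outer leg ends 26 mm below this point. Axes as the infuser's. When hung, this point sits on the rim's top edge.
- green2_mid (a point): Stainless green-tea infuser: closed perforated can 48 mm across, 75 mm tall with its green cap, and a flat strap handle up its -x side, bent over away from the can into a square hook, top 125 mm above the can's underside. 170 g or a third more or less. This point is on the can's axis, 62.5 mm above its underside; z up the can, -x from can to hook. In the rack at the start, or absent.
- green2_hook (a point): Point in the hook of green2, mid-gap, right under its crest: 35.5 mm to -x of the can's axis, 121 mm above the can's underside. Strap, crest and outer leg are 4 mm thick, 16 mm wide (y); gap 15 mm, so 23 mm over both legs (x). Outer leg ends 26 mm below this point. Axes as the infuser's. When hung, this point sits on the rim's top edge.
- green3_mid (a point): Stainless green-tea infuser: closed perforated can 48 mm across, 75 mm tall with its green cap, and a flat strap handle up its -x side, bent over away from the can into a square hook, top 125 mm above the can's underside. 170 g or a third more or less. This point is on the can's axis, 62.5 mm above its underside; z up the can, -x from can to hook. In the rack at the start, or absent.
- green3_hook (a point): Point in the hook of green3, mid-gap, right under its crest: 35.5 mm to -x of the can's axis, 121 mm above the can's underside. Strap, crest and outer leg are 4 mm thick, 16 mm wide (y); gap 15 mm, so 23 mm over both legs (x). Outer leg ends 26 mm below this point. Axes as the infuser's. When hung, this point sits on the rim's top edge.
- green4_mid (a point): Stainless green-tea infuser: closed perforated can 48 mm across, 75 mm tall with its green cap, and a flat strap handle up its -x side, bent over away from the can into a square hook, top 125 mm above the can's underside. 170 g or a third more or less. This point is on the can's axis, 62.5 mm above its underside; z up the can, -x from can to hook. In the rack at the start, or absent.
- green4_hook (a point): Point in the hook of green4, mid-gap, right under its crest: 35.5 mm to -x of the can's axis, 121 mm above the can's underside. Strap, crest and outer leg are 4 mm thick, 16 mm wide (y); gap 15 mm, so 23 mm over both legs (x). Outer leg ends 26 mm below this point. Axes as the infuser's. When hung, this point sits on the rim's top edge.
- black1_mid (a point): Stainless black-tea infuser: closed perforated can 48 mm across, 75 mm tall with its red cap, and a flat strap handle up its -x side, bent over away from the can into a square hook, top 125 mm above the can's underside. 170 g or a third more or less. This point is on the can's axis, 62.5 mm above its underside; z up the can, -x from can to hook. Hook as the green ones'. Hangs on the rim at the start, or absent.
- black2_mid (a point): Stainless black-tea infuser: closed perforated can 48 mm across, 75 mm tall with its red cap, and a flat strap handle up its -x side, bent over away from the can into a square hook, top 125 mm above the can's underside. 170 g or a third more or less. This point is on the can's axis, 62.5 mm above its underside; z up the can, -x from can to hook. Hook as the green ones'. Hangs on the rim at the start, or absent.
- black3_mid (a point): Stainless black-tea infuser: closed perforated can 48 mm across, 75 mm tall with its red cap, and a flat strap handle up its -x side, bent over away from the can into a square hook, top 125 mm above the can's underside. 170 g or a third more or less. This point is on the can's axis, 62.5 mm above its underside; z up the can, -x from can to hook. Hook as the green ones'. Hangs on the rim at the start, or absent.
- shaker: Bystander, not to be disturbed: steel shaker cup, 84 mm wide, 130 mm tall. Origin at the centre of its underside.
- jug: Bystander, not to be disturbed: amber jug with a handle, 100 mm wide, 130 mm tall. Origin at the centre of its underside.
- syrup: Bystander, not to be disturbed: amber syrup bottle, 66 mm wide, 170 mm tall. Origin at the centre of its underside.
- jigger: Bystander, not to be disturbed: steel measuring jigger, 44 mm wide, 68 mm tall. Origin at the centre of its underside.
- teaspoon: Bystander, not to be disturbed: steel spoon, 170 mm long, lying flat. Origin at the centre of its underside.
- cups: Bystander, not to be disturbed: nested stack of clear cups, 94 mm wide, 135 mm tall. Origin at the centre of its underside.
- honey: Bystander, not to be disturbed: amber jar with steel lid, 72 mm wide, 85 mm tall. Origin at the centre of its underside.

How it is judged:
By the outcome, as a careful person would: the job done as asked, in the order asked, and still so for the second after the job is handed in, with the robot touching nothing.
Of green1, green2, green3, green4 only 3 to 4 are there at a start; the rules pass over those that are not, and their reading is None.
Of black1, black2, black3 only 2 to 3 are there at a start; the rules pass over those that are not, and their reading is None.
At some moment in a run one of rack, tub may be knocked a few centimetres aside while the robot is not near it.
It also fails if it takes over 210 s, if anything falls off the work surface, if the arm or the gripper's body presses on something with over 40 N, if the wrist force passes 120 N, or if a joint passes its speed limit or range.

## Working session

There is one attempt and no reset: what is moved stays moved. The work goes in short steps, Python scripts to look and compute and a tool call to move; the robot and the scene stay as the last step left them, time stands still between calls to the robot, and variables do not carry over. Pictures are saved under pics/ and viewed, and the job is handed in when it is done.

Besides the shell and the picture viewer there is one more tool, called after "Request:" as a command line: name --argument value ..., lists and objects as JSON in quotes. carry_out: Moves the arm, as the interface text tells. Shifts and turns lie within -1 to 1; 1 stands for 20 mm of shift or 0.1 rad of turn. Its arguments: {"type":"object","properties":{"increments":{"type":"array","items":{"type":"array"}},"squeeze":{"type":"number"}},"required":["increments"]}

```bash
ls; mkdir -p pics; python3 - <<'E'
from station import *
import cv2
o=get_obs(); print({k:(v if not hasattr(v,'tolist') else [round(x,3) for x in v.tolist()]) for k,v in o.items()})
for n in ["scene","top","wrist"]:
    im,d=get_image(n); cv2.imwrite(f"pics/a_{n}.png",im)
    c=get_calibration(n); print(n,c)
E
```

```text
pics
{'t': 0.0, 'q': [-1.268, 0.053, 1.614, 0.0, 1.476, -0.119], 'dq': [0.0, -0.002, 0.001, -0.001, -0.001, -0.0], 'effort': [0.001, -39.368, -37.017, -0.0, 0.007, -0.0], 'tool_pos': [0.256, -0.57, 0.403], 'tool_rot': [0.894, 1.381, -0.892], 'contact_force': [-0.04, -0.143, 0.134], 'wrist_torque': [-0.059, -0.009, 0.028], 'opening': 0.0854927810042213}
scene {'fx': 352.0010733947819, 'fy': 352.0010733947819, 'cx': 257.62103566471376, 'cy': 189.011106675364, 'position': array([1.1727551 , 0.18595409, 0.97804754]), 'orientation': array([-1.58317304, -2.15420773,  0.71012689])}
top {'fx': 373.3297436005508, 'fy': 373.3297436005508, 'cx': 253.8512035503315, 'cy': 192.70961328154348, 'position': array([0.32039329, 0.01789428, 1.389293  ]), 'orientation': array([-2.15499118,  2.09715129, -0.19680849])}
wrist {'fx': 276.7551603401639, 'fy': 276.7551603401639, 'cx': 250.3227610114572, 'cy': 188.3579156973296, 'position': array([ 0.32544398, -0.53900522,  0.37359639]), 'orientation': array([ 2.41717766, -1.56693232, -0.23938373])}
```

View pics/a_scene.png

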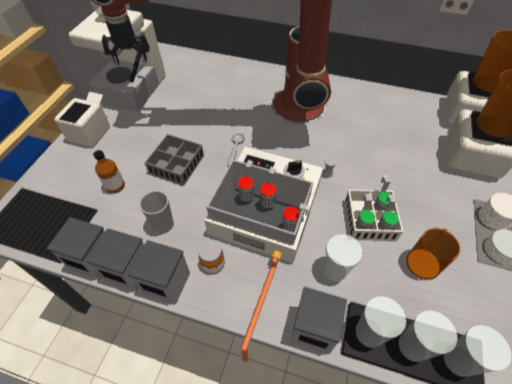

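View pics/a_top.png

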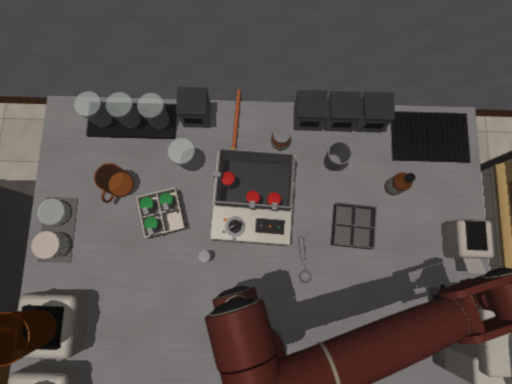

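View pics/a_wrist.png

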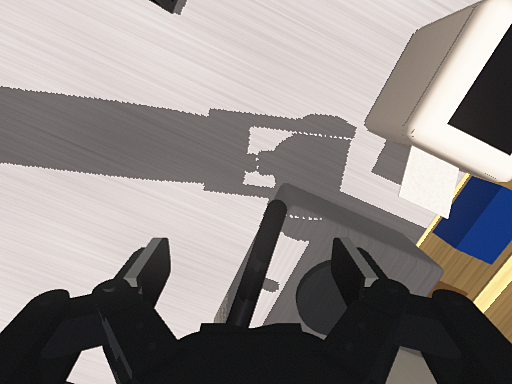

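The top view shows three red-capped infusers: (228,179) on the left rim, and (253,198) and (274,199) on the front rim. Three green ones stand in the white rack near (160,213). The empty grey tub is near (353,227), and the knob is near (235,226).

```bash
cat > h.py <<'E'
from station import *
import numpy as np, cv2
from scipy.spatial.transform import Rotation as R
def cal(n):
    c=get_calibration(n); return c, R.from_rotvec(c['orientation']).as_matrix(), np.array(c['position'])
def ray(n,px,C=None):
    c,M,p=C or cal(n)
    v=np.array([(px[0]-c['cx'])/c['fx'],(px[1]-c['cy'])/c['fy'],1.0]); return p,M@v
def at_z(n,px,z,C=None):
    p,v=ray(n,px,C); return p+v*(z-p[2])/v[2]
def at_d(n,px,d,C=None):
    p,v=ray(n,px,C); return p+v*d
def proj(n,P,C=None):
    c,M,p=C or cal(n); q=(np.asarray(P)-p)@M
    return np.stack([q[...,0]/q[...,2]*c['fx']+c['cx'],q[...,1]/q[...,2]*c['fy']+c['cy']],-1)
def cloud(n,d,C=None):
    c,M,p=C or cal(n); v,u=np.mgrid[0:d.shape[0],0:d.shape[1]]
    P=np.stack([(u-c['cx'])/c['fx']*d,(v-c['cy'])/c['fy']*d,d],-1)@M.T+p
    P[d<=0]=np.nan; return P
np.set_printoptions(precision=4,suppress=True)
E
python3 - <<'E'
from h import *
im,d=get_image("top"); np.savez("top0.npz",im=im,d=d)
cv2.imwrite("pics/b_top.png",cv2.resize(im[130:270,120:400],None,fx=2.8,fy=2.8,interpolation=cv2.INTER_CUBIC))
P=cloud("top",d)
zz={"tank_mouth":.155,"knob_grip":.132,"brewer":0,"tub":0,"rack":0,"shaker":0,"jug":0,"syrup":0,"jigger":0,"teaspoon":0,"cups":0,"honey":0}
for k,z in zz.items():
    for r in tip_of("top",k)[:2]: 
        print(k,round(r['p'],2),r['centre'],at_z("top",r['centre'],z))
for k,z in {"green1_mid":.0665,"green1_hook":.125,"black1_mid":.155-.121+.0625}.items():
    for r in tip_of("top",k)[:6]: print(k,round(r['p'],2),r['centre'],at_z("top",r['centre'],z))
im,ds=get_image("scene")
for k,z in {"tank_mouth":.155,"knob_grip":.132,"green1_mid":.0665,"green1_hook":.125,"black1_mid":.155-.121+.0625,"tub":0,"rack":0}.items():
    for r in tip_of("scene",k)[:6]: print("S",k,round(r['p'],2),r['centre'],at_z("scene",r['centre'],z))
E
```

```text
tank_mouth 0.76 [253.1, 174.5] [0.6116 0.0232 0.155 ]
knob_grip 0.7 [236.3, 227.2] [0.4334 0.0749 0.132 ]
knob_grip 0.7 [251.5, 174.9] [0.6154 0.0288 0.132 ]
brewer 0.62 [250.7, 186.0] [0.6031 0.0318 0.    ]
tub 0.83 [348.5, 228.2] [ 0.4529 -0.3367  0.    ]
rack 0.63 [165.7, 215.5] [0.4818 0.3462 0.    ]
rack 0.27 [255.8, 188.6] [0.5936 0.0122 0.    ]
shaker 0.69 [333.1, 159.8] [ 0.7148 -0.2825  0.    ]
jug 0.61 [121.1, 181.8] [0.6057 0.5245 0.    ]
jug 0.22 [145.5, 212.7] [0.4903 0.4225 0.    ]
syrup 0.7 [390.7, 186.9] [ 0.6143 -0.5003  0.    ]
syrup 0.47 [301.0, 265.2] [ 0.3129 -0.1604  0.    ]
jigger 0.68 [393.5, 185.1] [ 0.6216 -0.5112  0.    ]
jigger 0.63 [209.4, 256.0] [0.337  0.1758 0.    ]
teaspoon 0.65 [301.4, 260.4] [ 0.3302 -0.1618  0.    ]
cups 0.84 [187.5, 158.3] [0.705  0.2779 0.    ]
cups 0.17 [228.8, 175.0] [0.6436 0.1166 0.    ]
honey 0.64 [165.0, 217.4] [0.4746 0.3484 0.    ]
honey 0.6 [280.4, 143.9] [ 0.7728 -0.0787  0.    ]
black1_mid 0.68 [349.3, 225.6] [ 0.4528 -0.315   0.0965]
black1_mid 0.63 [270.1, 202.2] [ 0.5274 -0.0388  0.0965]
S tank_mouth 0.95 [262.2, 193.3] [0.6001 0.0227 0.155 ]
S tank_mouth 0.42 [294.9, 163.0] [0.4597 0.0854 0.155 ]
S knob_grip 0.63 [291.8, 166.3] [0.456  0.0765 0.132 ]
S knob_grip 0.49 [238.3, 152.3] [ 0.4503 -0.1035  0.132 ]
S black1_mid 0.95 [248.6, 183.6] [ 0.5362 -0.0408  0.0965]
S tub 0.91 [176.2, 164.1] [ 0.4604 -0.3457  0.    ]
S rack 0.7 [369.2, 220.9] [0.4941 0.3553 0.    ]
```

View pics/b_top.png

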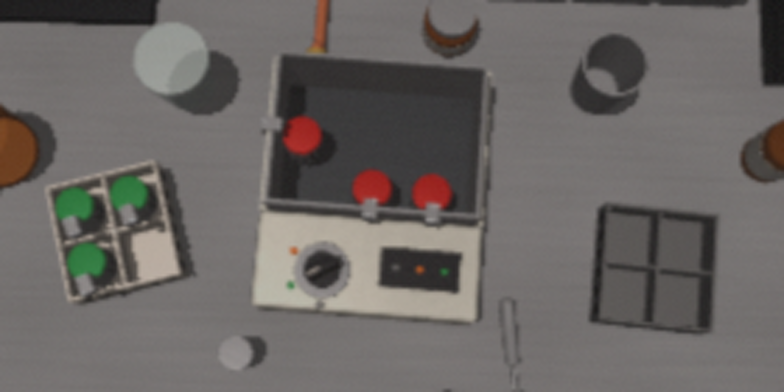

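```bash
python3 - <<'E'
from h import *
z=np.load("top0.npz"); im,d=z['im'],z['d']; P=cloud("top",d)
X,Y,Z=P[...,0],P[...,1],P[...,2]
m=(Z>.146)&(Z<.164)&(abs(X-.6)<.15)&(abs(Y-.02)<.18)
pts=np.stack([X[m],Y[m]],1).astype(np.float32); print(len(pts),np.median(Z[m]))
print(cv2.minAreaRect(pts))
m2=(Z>.085)&(Z<.105)&(X<.53)&(X>.35)&(abs(Y-.03)<.18)
p2=np.stack([X[m2],Y[m2]],1).astype(np.float32);print(len(p2),np.median(Z[m2]),cv2.minAreaRect(p2))
for c in [(.46,-.34),(.48,.35)]:
  mm=(abs(X-c[0])<.12)&(abs(Y-c[1])<.12)&(Z>.05)&(Z<.068)
  q=np.stack([X[mm],Y[mm]],1).astype(np.float32);print(len(q),cv2.minAreaRect(q))
# caps
b,g,r=[im[...,i].astype(int) for i in range(3)]
for nm,mk in (("red",(r>120)&(g<60)&(b<60)),("green",(g>80)&(r<60)&(b<90))):
  n,l,st,ce=cv2.connectedComponentsWithStats(mk.astype(np.uint8))
  for i in range(1,n):
    if st[i,4]>40:
      s=l==i; print(nm,st[i,4],ce[i],np.nanmedian(P[s],0))
E
```

```text
565 0.15525482264762647
((0.5990116596221924, 0.02536049485206604), (0.2699001133441925, 0.20099057257175446), 86.97614288330078)
2676 0.0956350685741123 ((0.4617249667644501, 0.027223147451877594), (0.2803722620010376, 0.14711488783359528), 87.28597259521484)
334 ((0.4607524275779724, -0.34455397725105286), (0.14589610695838928, 0.1528780460357666), 85.09247589111328)
387 ((0.48842853307724, 0.35624292492866516), (0.15291620790958405, 0.14621707797050476), 15.775096893310547)
red 121 [227.6612 177.9917] [0.6075 0.112  0.1079]
red 112 [252.3125 195.8929] [0.5457 0.0249 0.1079]
red 114 [273.6228 197.7456] [ 0.5413 -0.0513  0.1074]
green 111 [165.4685 198.027 ] [0.5347 0.3334 0.0791]
green 114 [145.9825 202.0877] [0.5187 0.4009 0.0796]
green 126 [150.381  222.3413] [0.4478 0.3792 0.0796]
```

```bash
cat >> h.py <<'E'
def plan(gx,gy,gz,yaw_deg):
    """grasp-point target, jaw-axis yaw; prints remaining deltas in move units"""
    o=get_obs(); M=R.from_rotvec(o['tool_rot']).as_matrix(); p=np.array(o['tool_pos'])
    def tgt(a):
        z=np.array([np.cos(a),np.sin(a),0]);x=np.array([0,0,-1.]);return np.stack([x,np.cross(z,x),z],1)
    best=None
    for k in (0,np.pi):
        rv=R.from_matrix(tgt(np.deg2rad(yaw_deg)+k)@M.T).as_rotvec()
        if best is None or np.linalg.norm(rv)<np.linalg.norm(best): best=rv
    g=p+M[:,0]*.155
    ds=np.array([gx,gy,gz+.155])-p
    print("t",round(o['t'],2),"grasp",g,"jawyaw",round(np.rad2deg(np.arctan2(M[1,2],M[0,2])),1),"q6",round(o['q'][5],2),"open",round(o['opening'],4),"F",np.array(o['contact_force']))
    print(" turn units",(best/.1).round(2)," shift units",(ds/.02).round(2))
T=np.array([.604,.0205]); TY=-2.9
def tank(x,y):
    a=np.deg2rad(TY); c,s=np.cos(a),np.sin(a); return T+np.array([c*x-s*y,s*x+c*y])
E
python3 -c "
from h import *
k=tank(-.165,.055);print(k);plan(k[0],k[1],.24,27);plan(k[0],k[1],.24,-153)"
```

```text
[0.442  0.0838]
t 1.35 grasp [ 0.2559 -0.5702  0.2497] jawyaw -65.8 q6 -0.12 open 0.0856 F [ 0.4176  0.5861 -0.3884]
 turn units [ -0.    -0.   -15.21]  shift units [ 9.31 32.7  -0.48]
t 1.35 grasp [ 0.2559 -0.5702  0.2497] jawyaw -65.8 q6 -0.12 open 0.0856 F [ 0.4176  0.5861 -0.3884]
 turn units [ -0.    -0.   -15.21]  shift units [ 9.31 32.7  -0.48]
```

Request:
carry_out --increments '[[[0,0,0.5],[0.28,1,0],1],[[0,0,0.5],[0.28,1,0],1],[[0,0,0.5],[0.28,1,0],1],[[0,0,0.5],[0.28,1,0],1],[[0,0,0.5],[0.28,1,0],1],[[0,0,0.5],[0.28,1,0],1],[[0,0,0.5],[0.28,1,0],1],[[0,0,0.5],[0.28,1,0],1]]'

```text
t: 2.15
tool_pos: [0.3007, -0.4063, 0.4047]
tool_rot: [0.576, 1.492, -0.577]
contact_force: [-0.3, 0.9, 0.7]
opening: 0.0855
```

```bash
python3 -c "
from h import *
k=tank(-.165,.055);plan(k[0],k[1],.24,27)"
```

```text
t 2.15 grasp [ 0.3008 -0.4065  0.2497] jawyaw -42.2 q6 -0.34 open 0.0855 F [-0.3426  0.9488  0.6692]
 turn units [ 0.01  0.01 12.08]  shift units [ 7.06 24.51 -0.48]
```

Request:
carry_out --increments '[[[0,0,0.5],[0.28,1,0],1],[[0,0,0.5],[0.28,1,0],1],[[0,0,0.5],[0.28,1,0],1],[[0,0,0.5],[0.28,1,0],1],[[0,0,0.5],[0.28,1,0],1],[[0,0,0.5],[0.28,1,0],1],[[0,0,0.5],[0.28,1,0],1],[[0,0,0.5],[0.28,1,0],1]]'

```text
t: 2.95
tool_pos: [0.3463, -0.2393, 0.4057]
tool_rot: [0.25, 1.552, -0.253]
contact_force: [0.6, 0.2, 0.2]
opening: 0.0854
```

Request:
carry_out --increments '[[[0,0,0.5],[0.28,1,0],1],[[0,0,0.5],[0.28,1,0],1],[[0,0,0.5],[0.28,1,0],1],[[0,0,0.5],[0.28,1,0],1],[[0,0,0.5],[0.28,1,0],1],[[0,0,0.5],[0.28,1,0],1],[[0,0,0.5],[0.28,1,0],1],[[0,0,0.5],[0.28,1,0],1]]'

```text
t: 3.75
tool_pos: [0.3915, -0.072, 0.4073]
tool_rot: [-0.077, 1.561, 0.073]
contact_force: [1.3, 0.6, 0.1]
opening: 0.0851
```

```bash
python3 -c "
from h import *
k=tank(-.165,.055);plan(k[0],k[1],.24,27)
im,d=get_image('wrist');cv2.imwrite('pics/c_wrist.png',im)
print(look_for('wrist','knob_grip')[:3]);
for r in tip_of('wrist','knob_grip')[:3]: print(r['p'],r['centre'],at_z('wrist',r['centre'],.132))
print(proj('wrist',[k[0],k[1],.132]))
"
```

```text
t 3.75 grasp [ 0.3929 -0.0724  0.2523] jawyaw 5.5 q6 -0.47 open 0.0851 F [1.2694 0.5912 0.0628]
 turn units [0.01 0.09 3.76]  shift units [ 2.52  7.79 -0.62]
[{'centre': [319.6, 16.5], 'p': 0.58}]
0.56 [331.1, 1.3] [0.442  0.0818 0.132 ]
[331.5003  -1.7116]
```

View pics/c_wrist.png

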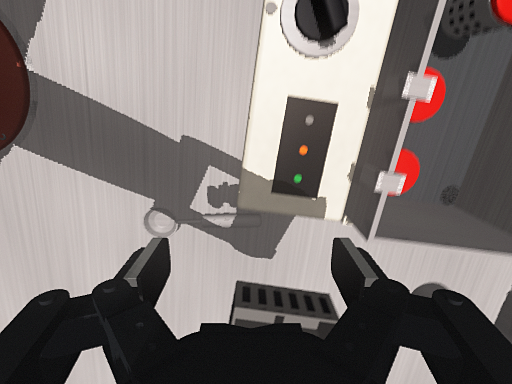

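The wrist view shows the knob at about (320,15), the deck, and two front hooks at (420,86) and (391,182). The knob estimate agrees within 2 mm.

Request:
carry_out --increments '[[[0,0,0.5],[0.3,0.8,0],1],[[0,0,0.5],[0.3,0.8,0],1],[[0,0,0.5],[0.3,0.8,0],1],[[0,0,0.5],[0.3,0.8,0],1],[[0,0,0.5],[0.3,0.8,0],1],[[0,0,0.5],[0,0,0],1]]'

```text
t: 4.5
tool_pos: [0.422, 0.0054, 0.4076]
tool_rot: [-0.313, 1.539, 0.304]
contact_force: [0.0, -1.2, 0.1]
opening: 0.0856
```

```bash
python3 -c "
from h import *
k=tank(-.165,.055);plan(k[0],k[1],.132,27)
im,d=get_image('wrist');cv2.imwrite('pics/d_wrist.png',im);np.savez('w1.npz',im=im,d=d)
for r in tip_of('wrist','knob_grip')[:3]: print(r['p'],r['centre'],at_z('wrist',r['centre'],.132))
print(proj('wrist',[k[0],k[1],.132]))
P=cloud('wrist',d);X,Y,Z=P[...,0],P[...,1],P[...,2]
m=(Z>.134)&(Z<.145)&(np.hypot(X-k[0],Y-k[1])<.04)
q=np.stack([X[m],Y[m]],1).astype(np.float32);print(m.sum(),np.median(Z[m]));print(cv2.minAreaRect(q))
m=(Z>.15)&(Z<.165)
q=np.stack([X[m],Y[m]],1);print(m.sum())
"
```

```text
t 4.5 grasp [0.4236 0.0049 0.2526] jawyaw 22.6 q6 -0.56 open 0.0856 F [ 0.0354 -1.1522  0.1416]
 turn units [0.03 0.11 0.77]  shift units [ 1.    3.92 -6.03]
0.88 [301.8, 113.3] [0.4405 0.082  0.132 ]
[304.2441 111.975 ]
892 0.13918744896120722
((0.4409642517566681, 0.079683318734169), (0.014270507730543613, 0.04347499832510948), 27.30171775817871)
5165
```

View pics/d_wrist.png

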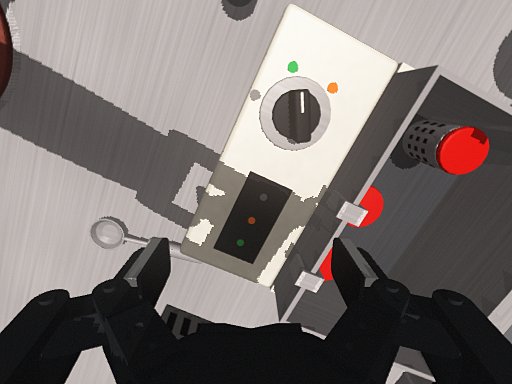

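Request:
carry_out --increments '[[[0,0,0.2],[0.2,0.95,0],0.45],[[0,0,0.2],[0.2,0.95,0],0.45],[[0,0,0.2],[0.2,0.95,0],0.45],[[0,0,0.2],[0.2,0.95,-0.5],0.45],[[0,0,0],[0,0,-1],0.45],[[0,0,0],[0,0,-1],0.45],[[0,0,0],[0,0,-1],0.45],[[0,0,0],[0,0,-1],0.45]]'

```text
t: 5.4
tool_pos: [0.4398, 0.0762, 0.3197]
tool_rot: [-0.359, 1.523, 0.341]
contact_force: [-0.2, -0.5, -0.4]
opening: 0.0386
```

```bash
python3 -c "
from h import *
plan(.441,.0805,.134,27.3)"
```

```text
t 5.4 grasp [0.4431 0.0751 0.1647] jawyaw 25.7 q6 -0.44 open 0.0386 F [-0.1813 -0.5066 -0.3543]
 turn units [0.07 0.22 0.29]  shift units [ 0.06  0.21 -1.54]
```

Request:
carry_out --increments '[[[0.07,0.22,0.3],[0.05,0.22,-0.8],0.45],[[0,0,0],[0,0,-0.75],0.45],[[0,0,0],[0,0,0],0],[[0,0,0],[0,0,0],0],[[0,0,0],[0,0,0],0],[[0,0,0],[0,0,0],0]]' --squeeze 40

```text
t: 6.0
tool_pos: [0.4413, 0.0788, 0.2851]
tool_rot: [-0.366, 1.541, 0.375]
contact_force: [1.5, 1.4, -5.9]
opening: 0.0132
```

```bash
python3 -c "
from h import *
plan(.441,.0805,.134,87.3)"
```

```text
t 6.0 grasp [0.4407 0.0796 0.1301] jawyaw 27.1 q6 -0.46 open 0.0132 F [ 1.5482  1.3525 -5.9074]
 turn units [-0.02 -0.06 10.51]  shift units [-0.01  0.08  0.2 ]
```

Request:
carry_out --increments '[[[0,0,1],[0,0,0],0],[[0,0,1],[0,0,0],0],[[0,0,1],[0,0,0],0],[[0,0,1],[0,0,0],0],[[0,0,1],[0,0,0],0],[[0,0,1],[0,0,0],0],[[0,0,1],[0,0,0],0],[[0,0,1],[0,0,0],0]]'

```text
t: 6.8
tool_pos: [0.4417, 0.0792, 0.2851]
tool_rot: [-1.004, 1.322, 1.014]
contact_force: [2.8, 2.0, -6.2]
opening: 0.0129
```

```bash
python3 -c "
from h import *
plan(.441,.0805,.134,87.3); print(get_obs()['wrist_torque'])"
```

```text
t 6.8 grasp [0.4414 0.0801 0.1301] jawyaw 74.6 q6 -1.29 open 0.0129 F [ 2.7925  1.9809 -6.2038]
 turn units [-0.06 -0.03  2.22]  shift units [-0.03  0.06  0.2 ]
[ 0.0391 -0.2759  0.0714]
```

Finish the turn, release, rise.

Request:
carry_out --increments '[[[0,0,1],[0,0,0],0],[[0,0,0.8],[0,0,0],0],[[0,0,0.3],[0,0,0],0],[[0,0,0],[0,0,0],0.5],[[0,0,0],[0,0,0],0.5],[[0,0,0],[0,0,0],0.5],[[0,0,0],[0,0,1],0.5],[[0,0,0],[0,0,1],0.5]]'

```text
t: 7.6
tool_pos: [0.4416, 0.079, 0.3264]
tool_rot: [-1.167, 1.232, 1.177]
contact_force: [0.0, -0.1, -0.3]
opening: 0.0425
```

Request:
carry_out --increments '[[[0,0,0],[0,0,1],0.5],[[0,0,0],[0,0,1],0.5],[[0,0,0],[0,0,1],0.5],[[0,0,0],[0,-1,1],0.5],[[0,0,0],[0,-1,1],0.5],[[0,0,0],[0,-1,0.5],0.5]]'

```text
t: 8.2
tool_pos: [0.4413, 0.0186, 0.4461]
tool_rot: [-1.172, 1.227, 1.172]
contact_force: [1.4, 0.2, 1.1]
opening: 0.0427
```

```bash
python3 -c "
from h import *
plan(.441,.0805,.134,87.3)
im,d=get_image('wrist');cv2.imwrite('pics/e_wrist.png',im);np.savez('w2.npz',im=im,d=d)
C=cal('wrist');P=cloud('wrist',d);X,Y,Z=P[...,0],P[...,1],P[...,2]
m=(Z>.134)&(Z<.146)&(np.hypot(X-.441,Y-.08)<.04)
q=np.stack([X[m],Y[m]],1).astype(np.float32);print(m.sum());print(cv2.minAreaRect(q))
m=(Z>.148)&(Z<.168)&(X>.48)
q=np.stack([X[m],Y[m]],1);print(m.sum(),q.min(0),q.max(0))
"
```

```text
t 8.2 grasp [0.4418 0.0191 0.2911] jawyaw 87.2 q6 -1.65 open 0.0427 F [1.3697 0.2042 1.0509]
 turn units [-0.03  0.03  0.02]  shift units [-0.01  3.09 -7.86]
568
((0.441618949174881, 0.07800136506557465), (0.014198807999491692, 0.042497772723436356), 86.9618148803711)
2840 [ 0.4949 -0.1183] [0.6908 0.1491]
```

View pics/e_wrist.png

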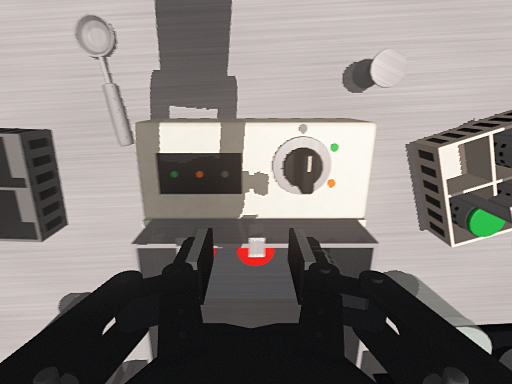

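```bash
python3 -c "
from h import *
for src,cam in (('w1.npz',None),('top0.npz','top')):
  z=np.load(src)
  if cam is None: continue
a=np.deg2rad(TY);Rm=np.array([[np.cos(a),-np.sin(a)],[np.sin(a),np.cos(a)]])
for c in [(.5457,.0249),(.5413,-.0513),(.6075,.112)]: print('cap local',(np.array(c)-T)@Rm)
z=np.load('w2.npz');P=cloud('wrist',z['d'])
Z=P[...,2];L=(P[...,:2]-T)@Rm
m=(Z>.1565)&(Z<.17)&(abs(L[...,0])<.12)&(abs(L[...,1])<.15)
n,l,st,ce=cv2.connectedComponentsWithStats(m.astype(np.uint8))
for i in range(1,n):
  if st[i,4]>15: s=l==i; print(st[i,4],ce[i],np.median(Z[s]),np.median(L[s],0),L[s].min(0),L[s].max(0))
# front wall rim
m=(Z>.150)&(Z<.157)&(abs(L[...,0]+.0925)<.02)&(abs(L[...,1])<.12)
q=L[m];print(len(q));print(np.polyfit(q[:,1],q[:,0],1), np.percentile(q[:,0],[2,50,98]))
P=cloud('top',np.load('top0.npz')['d']);Z=P[...,2];L=(P[...,:2]-T)@Rm
for i,(m,nm) in enumerate([(abs(L[...,0]+.0925)<.02,'front'),(abs(L[...,0]-.0925)<.02,'back')]):
  m=m&(Z>.148)&(Z<.158)&(abs(L[...,1])<.12); q=L[m]; print(nm,len(q),np.polyfit(q[:,1],q[:,0],1))
for i,(m,nm) in enumerate([(abs(L[...,1]+.1275)<.02,'right'),(abs(L[...,1]-.1275)<.02,'left')]):
  m=m&(Z>.148)&(Z<.158)&(abs(L[...,0])<.085); q=L[m]; print(nm,len(q),np.polyfit(q[:,0],q[:,1],1))
"
```

```text
cap local [-0.0584  0.0014]
cap local [-0.059  -0.0749]
cap local [-0.0011  0.0916]
424 [156.6722 247.4505] 0.15782118355975278 [-0.0926 -0.1129] [-0.1048 -0.1361] [-0.06   -0.0707]
589 [253.4873 245.3073] 0.1601930163670185 [-0.0926 -0.006 ] [-0.1045 -0.0513] [-0.081   0.0276]
341 [356.2581 248.5718] 0.15715372359656066 [-0.0909  0.1035] [-0.0951  0.0602] [-0.0617  0.1244]
134 [149.306  345.7836] 0.1578539437557992 [ 0.0414 -0.1331] [ 0.0178 -0.1363] [ 0.0665 -0.1304]
100 [360.16 354.84] 0.15735377323616542 [0.0575 0.1211] [0.0365 0.1185] [0.0791 0.1237]
817
[ 0.0291 -0.0946] [-0.1046 -0.0944 -0.0796]
front 122 [-0.0028 -0.0937]
back 130 [-0.002  0.091]
right 67 [ 0.0075 -0.1275]
left 86 [0.0018 0.1272]
```

```bash
sed -i 's/T=np.array(\[.604,.0205\])/T=np.array([.603,.0205])/' h.py; python3 -c "
from h import *
k=tank(-.0925,.001);print(k);plan(k[0],k[1],.20,-2.9)"
```

```text
[0.5107 0.0262]
t 8.25 grasp [0.4424 0.0168 0.2927] jawyaw 87.0 q6 -1.65 open 0.0423 F [ 0.7925 -1.6789  1.8991]
 turn units [  0.04   0.05 -15.7 ]  shift units [ 3.46  0.48 -4.63]
```

Request:
carry_out --increments '[[[0,0,-1],[0.22,0.03,-0.1],0.6],[[0,0,-1],[0.22,0.03,-0.1],0.6],[[0,0,-1],[0.22,0.03,-0.1],0.6],[[0,0,-1],[0.22,0.03,-0.1],0.6],[[0,0,-1],[0.22,0.03,-0.1],0.6],[[0,0,-1],[0.22,0.03,-0.1],0.6],[[0,0,-1],[0.22,0.03,-0.1],0.6],[[0,0,-1],[0.22,0.03,-0.1],0.6]]'

```text
t: 9.05
tool_pos: [0.4777, 0.0212, 0.4351]
tool_rot: [-0.539, 1.498, 0.522]
contact_force: [1.0, 0.1, 0.4]
opening: 0.0512
```

Request:
carry_out --increments '[[[0,0,-1],[0.22,0.03,-0.1],0.6],[[0,0,-1],[0.22,0.03,-0.1],0.6],[[0,0,-1],[0.22,0.03,-0.1],0.6],[[0,0,-1],[0.22,0.03,-0.1],0.6],[[0,0,-1],[0.22,0.03,-0.1],0.6],[[0,0,-1],[0.22,0.03,-0.1],0.6],[[0,0,-1],[0.22,0.03,-0.1],0.6],[[0,0,-0.5],[0.2,0.03,0],0.6]]'

```text
t: 9.85
tool_pos: [0.5137, 0.0279, 0.4206]
tool_rot: [0.076, 1.567, -0.095]
contact_force: [0.4, 0.3, -0.0]
opening: 0.0509
```

```bash
python3 -c "
from h import *
k=tank(-.0925,.001);plan(k[0],k[1],.20,-2.9)
im,d=get_image('wrist');cv2.imwrite('pics/f_wrist.png',im);np.savez('w3.npz',im=im,d=d)
P=cloud('wrist',d);a=np.deg2rad(TY);Rm=np.array([[np.cos(a),-np.sin(a)],[np.sin(a),np.cos(a)]])
Z=P[...,2];L=(P[...,:2]-T)@Rm
m=(Z>.1572)&(Z<.17)&(abs(L[...,0])<.12)&(abs(L[...,1])<.15)
n,l,st,ce=cv2.connectedComponentsWithStats(m.astype(np.uint8))
for i in range(1,n):
  if st[i,4]>15: s=l==i; print(st[i,4],ce[i],np.median(Z[s]),np.median(L[s],0),L[s].min(0),L[s].max(0))
m=(Z>.1515)&(Z<.1572)&(abs(L[...,0])<.12)&(abs(L[...,1])<.15)
L=L[m];
f=L[(abs(L[:,0]+.0925)<.012)];print('front',len(f),np.median(f[:,0]))
f=L[(abs(L[:,1]-.1275)<.012)];print('left',len(f),np.median(f[:,1]) if len(f) else 0)
"
```

```text
t 9.85 grasp [0.5139 0.026  0.2656] jawyaw -6.2 q6 0.02 open 0.0509 F [ 0.3544  0.3135 -0.0158]
 turn units [0.12 0.01 0.58]  shift units [-0.15 -0.09 -3.28]
834 [362.8225  23.6679] 0.15979460665642709 [0.0021 0.1255] [-0.0063  0.1135] [0.0111 0.1372]
474 [245.9114 193.6751] 0.1598721605084418 [-0.0921 -0.0008] [-0.1034 -0.0094] [-0.0805  0.0075]
384 [250.8776 266.7943] 0.15981122415445984 [-0.0921 -0.0751] [-0.1035 -0.0849] [-0.0805 -0.0674]
front 1658 -0.09146649705565357
left 2158 0.12402839009615291
```

View pics/f_wrist.png

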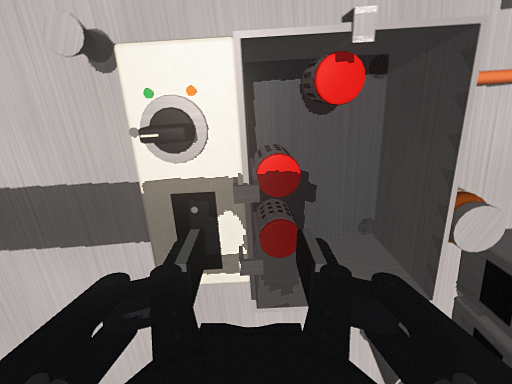

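Request:
carry_out --increments '[[[0.1,0,0.55],[-0.15,-0.1,-0.6],0.6],[[0,0,0],[0,0,-1],0.6],[[0,0,0],[0,0,-1],0.6],[[0,0,0],[0,0,-1],0.6],[[0,0,0],[0,0,-1],0.6]]'

```text
t: 10.4
tool_pos: [0.5119, 0.0267, 0.3311]
tool_rot: [0.036, 1.558, -0.04]
contact_force: [-0.1, -0.1, -0.6]
opening: 0.0511
```

```bash
python3 -c "
from h import *
k=tank(-.0921,-.001);plan(k[0],k[1],.145,-2.9)"
```

```text
t 10.4 grasp [0.5137 0.0262 0.1762] jawyaw -2.8 q6 -0.04 open 0.0511 F [-0.1397 -0.1269 -0.5674]
 turn units [ 0.03  0.12 -0.02]  shift units [-0.05 -0.12 -1.56]
```

Request:
carry_out --increments '[[[0,0.12,0],[-0.1,-0.1,-0.8],0.6],[[0,0,0],[0,0,-0.75],0.6],[[0,0,0],[0,0,0],0],[[0,0,0],[0,0,0],0],[[0,0,0],[0,0,0],0],[[0,0,0],[0,0,0],0]]' --squeeze 40

```text
t: 11.0
tool_pos: [0.5092, 0.0248, 0.297]
tool_rot: [0.035, 1.575, -0.039]
contact_force: [1.1, 0.6, -1.4]
opening: 0.0224
```

Request:
carry_out --increments '[[[0,0,0],[0,0,0.5],0],[[0,0,0],[0,0,1],0],[[0,0,0],[0,0,1],0],[[0,0,0],[0,0,1],0],[[0,0,0],[0,0,1],0],[[0,0,0],[0,0,1],0],[[0,0,0],[0,0,1],0],[[0,0,0],[0,0,1],0]]'

```text
t: 11.8
tool_pos: [0.5074, 0.0251, 0.4565]
tool_rot: [0.035, 1.574, -0.039]
contact_force: [-0.5, 0.3, -2.6]
opening: 0.0227
```

```bash
python3 -c "
from h import *
plan(.46,-.34,.2,-4.9)
im,d=get_image('wrist');cv2.imwrite('pics/g_wrist.png',im);
im,d=get_image('top');cv2.imwrite('pics/g_top.png',cv2.resize(im[130:290,120:420],None,fx=2.6,fy=2.6));
P=cloud('top',d);X,Y,Z=P[...,0],P[...,1],P[...,2]
for c in [(.46,-.34),(.48,.35)]:
  mm=(abs(X-c[0])<.12)&(abs(Y-c[1])<.12)&(Z>.05)&(Z<.068)
  q=np.stack([X[mm],Y[mm]],1).astype(np.float32);print(len(q),cv2.minAreaRect(q))
"
```

```text
t 11.8 grasp [0.5068 0.0247 0.3015] jawyaw -2.7 q6 -0.05 open 0.0227 F [-0.47    0.3329 -2.5557]
 turn units [ 0.02 -0.04 -0.39]  shift units [ -2.37 -18.26  -5.08]
338 ((0.46052610874176025, -0.3434893488883972), (0.1453966200351715, 0.15334196388721466), 85.82910919189453)
396 ((0.4882136881351471, 0.35566210746765137), (0.15267539024353027, 0.14562726020812988), 16.069183349609375)
```

View pics/g_wrist.png

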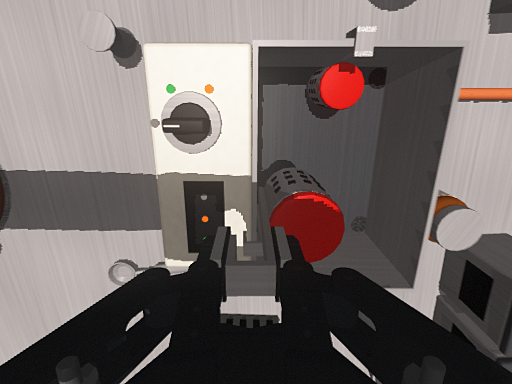

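View pics/g_top.png

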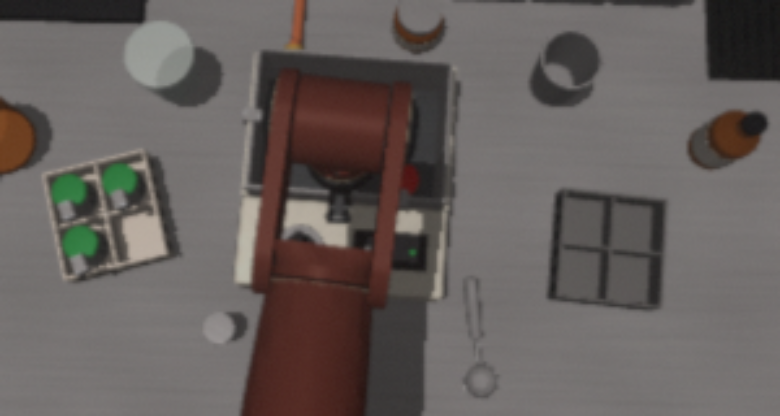

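```bash
cat >> h.py <<'E'
def loc(c,yaw,x,y):
    a=np.deg2rad(yaw); return np.array([c[0]+np.cos(a)*x-np.sin(a)*y,c[1]+np.sin(a)*x+np.cos(a)*y])
E
python3 -c "
from h import *
k=loc((.4607,-.344),-4.5,-.0705,-.035);print(k);plan(k[0],k[1],.2,-4.5)"
```

```text
[ 0.3877 -0.3734]
t 11.9 grasp [0.5086 0.0246 0.3046] jawyaw -2.7 q6 -0.05 open 0.0226 F [ 0.4986  0.1499 -1.7125]
 turn units [ 0.03  0.04 -0.32]  shift units [ -6.02 -19.92  -5.23]
```

Request:
carry_out --increments '[[[0,0,0],[-0.3,-0.7,0],0],[[0,0,0],[-0.3,-1,0],0],[[0,0,0],[-0.3,-1,0],0],[[0,0,0],[-0.3,-1,0],0],[[0,0,0],[-0.3,-1,0],0],[[0,0,0],[-0.3,-1,0],0],[[0,0,0],[-0.3,-1,0],0],[[0,0,0],[-0.3,-1,0],0]]'

```text
t: 12.7
tool_pos: [0.4534, -0.1363, 0.45]
tool_rot: [0.033, 1.581, -0.035]
contact_force: [1.0, 0.4, -1.8]
opening: 0.0222
```

Request:
carry_out --increments '[[[0,0,0],[-0.3,-1,-0.2],0],[[0,0,0],[-0.3,-1,-0.4],0],[[0,0,0],[-0.3,-1,-0.5],0],[[0,0,0],[-0.3,-1,-0.5],0],[[0,0,0],[-0.3,-1,-0.5],0],[[0,0,0],[-0.3,-1,-0.5],0],[[0,0,0],[-0.3,-1,-0.5],0],[[0,0,0],[-0.3,-1,-0.5],0]]'

```text
t: 13.5
tool_pos: [0.3951, -0.3055, 0.3652]
tool_rot: [0.04, 1.594, -0.035]
contact_force: [0.7, 0.6, -0.6]
opening: 0.0228
```

```bash
python3 -c "
from h import *
im,d=get_image('top')
P=cloud('top',d);X,Y,Z=P[...,0],P[...,1],P[...,2]
for c in [(.46,-.34)]:
  mm=(abs(X-c[0])<.12)&(abs(Y-c[1])<.12)&(Z>.05)&(Z<.068)
  q=np.stack([X[mm],Y[mm]],1).astype(np.float32);print(len(q),cv2.minAreaRect(q))
im,d=get_image('wrist');cv2.imwrite('pics/h_wrist.png',im);
k=loc((.4607,-.344),-4.5,-.0705,-.035);print(k);plan(k[0],k[1],.114,-4.5)"
```

```text
172 ((0.4606575667858124, -0.3433847427368164), (0.14470283687114716, 0.15249289572238922), 85.10401916503906)
[ 0.3877 -0.3734]
t 13.6 grasp [ 0.3903 -0.305   0.2087] jawyaw -2.9 q6 -0.75 open 0.0228 F [-0.0263  0.0308 -2.1748]
 turn units [-0.07 -0.27 -0.28]  shift units [-0.34 -3.37 -4.73]
```

View pics/h_wrist.png

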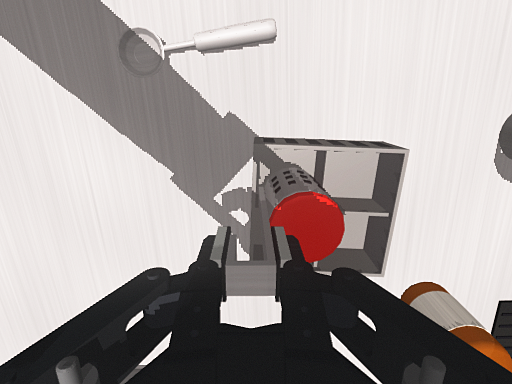

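Request:
carry_out --increments '[[[-0.07,-0.27,-0.28],[-0.15,-0.9,-0.4],0],[[0,0,0],[-0.1,-1,-0.4],0],[[0,0,0],[-0.08,-0.9,-0.4],0],[[0,0,0],[0,-0.45,-0.4],0],[[0,0,0],[0,0,0],0]]'

```text
t: 14.1
tool_pos: [0.3852, -0.3714, 0.3278]
tool_rot: [0.067, 1.572, -0.059]
contact_force: [-0.2, 0.5, -1.8]
opening: 0.0228
```

```bash
python3 -c "
from h import *
k=loc((.4607,-.344),-4.7,-.0705,-.035);print(k);plan(k[0],k[1],.114,-4.7)"
```

```text
[ 0.3876 -0.3731]
t 14.1 grasp [ 0.3849 -0.3706  0.1728] jawyaw -4.6 q6 -0.83 open 0.0228 F [-0.158   0.4983 -1.8044]
 turn units [-0.05 -0.02 -0.02]  shift units [ 0.12 -0.09 -2.94]
```

Underside is about 65 mm up, so now down into the compartment.

Request:
carry_out --increments '[[[-0.05,0,0],[0.12,-0.1,-0.7],0],[[0,0,0],[0,0,-0.9],0],[[0,0,0],[0,0,-0.7],0],[[0,0,0],[0,0,-0.4],0],[[0,0,0],[0,0,-0.2],0]]'

```text
t: 14.6
tool_pos: [0.3886, -0.3708, 0.2666]
tool_rot: [0.06, 1.57, -0.061]
contact_force: [-0.6, -0.1, -1.7]
opening: 0.0225
```

```bash
python3 -c "
from h import *
k=loc((.4607,-.344),-4.7,-.0705,-.035);print(k);plan(k[0],k[1],.112,-4.7)
im,d=get_image('wrist');cv2.imwrite('pics/i_wrist.png',im);"
```

```text
[ 0.3876 -0.3731]
t 14.6 grasp [ 0.3886 -0.3709  0.1116] jawyaw -4.4 q6 -0.82 open 0.0225 F [-0.5584 -0.0724 -1.7293]
 turn units [ 0.01 -0.   -0.05]  shift units [-0.05 -0.12  0.02]
```

View pics/i_wrist.png

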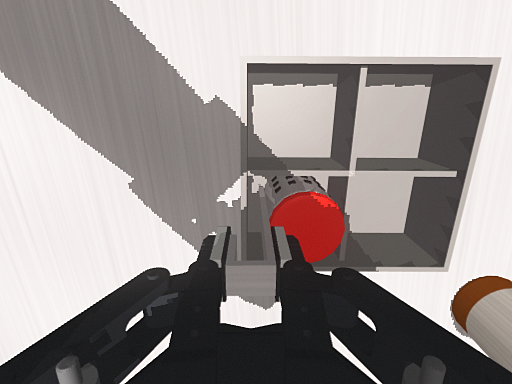

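Request:
carry_out --increments '[[[0,0,0],[0,0,-0.15],0],[[0,0,0],[0,0,-0.1],0]]'

```text
t: 14.85
tool_pos: [0.3893, -0.372, 0.266]
tool_rot: [0.057, 1.57, -0.064]
contact_force: [-1.5, 1.3, 3.7]
opening: 0.0226
```

Floor contact (+3.7 N). Release and rise.

Request:
carry_out --increments '[[[0,0,0],[0,0,0],0.6],[[0,0,0],[0,0,0],0.6],[[0,0,0],[0,0,0.5],0.6],[[0,0,0],[0,0,1],0.6],[[0,0,0],[0,0,1],0.6],[[0,0,0],[0,0,1],0.6],[[0,0,0],[0,0,1],0.6],[[0,0,0],[0,0,1],0.6]]'

```text
t: 15.65
tool_pos: [0.3893, -0.3715, 0.3818]
tool_rot: [0.057, 1.569, -0.064]
contact_force: [-0.9, -0.2, 0.5]
opening: 0.0513
```

```bash
python3 -c "
from h import *
k=tank(-.0921,-.076);print(k);plan(k[0],k[1],.22,-2.9)
im,d=get_image('wrist');cv2.imwrite('pics/j_wrist.png',im);"
```

```text
[ 0.5072 -0.0507]
t 15.65 grasp [ 0.3894 -0.3721  0.2268] jawyaw -4.4 q6 -0.82 open 0.0513 F [-0.9468 -0.2395  0.5058]
 turn units [0.04 0.01 0.26]  shift units [ 5.9  16.04 -0.34]
```

View pics/j_wrist.png

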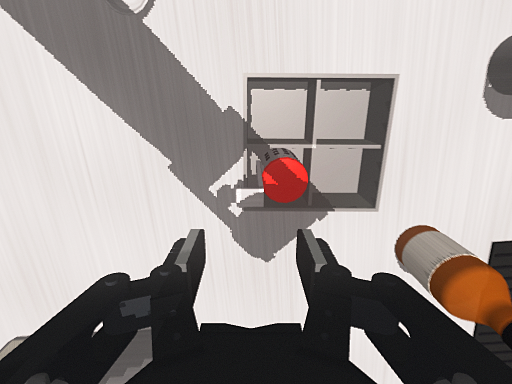

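A stands upright in its compartment. Going for B now.

Request:
carry_out --increments '[[[0,0,0],[0.37,0.8,0],0.6],[[0,0,0],[0.37,1,0],0.6],[[0,0,0],[0.37,1,0],0.6],[[0,0,0],[0.37,1,0],0.6],[[0,0,0],[0.37,1,0],0.6],[[0,0,0],[0.37,1,0],0.6],[[0,0,0],[0.37,1,0],0.6],[[0,0,0],[0.37,1,0],0.6]]'

```text
t: 16.5
tool_pos: [0.45, -0.2127, 0.3909]
tool_rot: [0.051, 1.556, -0.078]
contact_force: [-0.3, -0.2, 0.2]
opening: 0.0513
```

Request:
carry_out --increments '[[[0,0,0.25],[0.37,1,0],0.6],[[0,0,0],[0.37,1,0],0.6],[[0,0,0],[0.37,1,0],0.6],[[0,0,0],[0.37,1,0],0.6],[[0,0,0],[0.37,1,0],0.6],[[0,0,0],[0.37,1,0],0.6],[[0,0,0],[0.37,1,0],0.6]]'

```text
t: 17.2
tool_pos: [0.503, -0.0661, 0.3913]
tool_rot: [0.031, 1.552, -0.058]
contact_force: [0.3, 0.4, -0.3]
opening: 0.0509
```

```bash
python3 -c "
from h import *
k=tank(-.0921,-.075);print(k);plan(k[0],k[1],.145,-2.9)
im,d=get_image('wrist');cv2.imwrite('pics/k_wrist.png',im);
P=cloud('wrist',d);a=np.deg2rad(TY);Rm=np.array([[np.cos(a),-np.sin(a)],[np.sin(a),np.cos(a)]])
Z=P[...,2];L=(P[...,:2]-T)@Rm
m=(Z>.1572)&(Z<.17)&(abs(L[...,0])<.12)&(abs(L[...,1])<.15)
n,l,st,ce=cv2.connectedComponentsWithStats(m.astype(np.uint8))
for i in range(1,n):
  if st[i,4]>50: s=l==i; print(st[i,4],ce[i],np.median(Z[s]),np.median(L[s],0),L[s].min(0),L[s].max(0))
"
```

```text
[ 0.5072 -0.0497]
t 17.2 grasp [ 0.5057 -0.0689  0.2363] jawyaw -3.2 q6 -0.22 open 0.0509 F [ 0.2775  0.4048 -0.2576]
 turn units [0.18 0.18 0.06]  shift units [ 0.21  0.82 -4.56]
650 [247.9923 180.2708] 0.1597628142552514 [-0.0918 -0.0731] [-0.1032 -0.0819] [-0.0803 -0.0653]
```

Request:
carry_out --increments '[[[0.15,0.18,0.05],[0.2,0.85,-0.5],0.6],[[0,0,0],[0,0,-1],0.6],[[0,0,0],[0,0,-1],0.6],[[0,0,0],[0,0,-0.5],0.6]]'

```text
t: 17.65
tool_pos: [0.5083, -0.0455, 0.3325]
tool_rot: [0.034, 1.564, -0.037]
contact_force: [-0.7, -0.7, -0.1]
opening: 0.0512
```

```bash
python3 -c "
from h import *
k=tank(-.0921,-.0735);print(k);plan(k[0],k[1],.144,-2.9)"
```

```text
[ 0.5073 -0.0482]
t 17.65 grasp [ 0.5093 -0.0458  0.1775] jawyaw -2.6 q6 -0.19 open 0.0512 F [-0.6716 -0.727  -0.1289]
 turn units [ 0.02  0.07 -0.05]  shift units [-0.05 -0.13 -1.68]
```

Request:
carry_out --increments '[[[0,0.07,0],[-0.05,-0.12,-0.9],0.6],[[0,0,0],[0,0,-0.75],0.6],[[0,0,0],[0,0,0],0],[[0,0,0],[0,0,0],0],[[0,0,0],[0,0,0],0],[[0,0,0],[0,0,0],0]]'

```text
t: 18.25
tool_pos: [0.5068, -0.0492, 0.2965]
tool_rot: [0.035, 1.573, -0.038]
contact_force: [0.6, 0.3, -0.6]
opening: 0.0227
```

```bash
python3 -c "
from h import *
k=tank(-.0921,-.0735);print(k);plan(k[0],k[1],.144,-2.9)"
```

```text
[ 0.5073 -0.0482]
t 18.25 grasp [ 0.5065 -0.0495  0.1415] jawyaw -2.7 q6 -0.2 open 0.0227 F [ 0.6038  0.3426 -0.6383]
 turn units [ 0.02 -0.02 -0.04]  shift units [0.02 0.05 0.13]
```

Request:
carry_out --increments '[[[0,0,0],[0,0,0.5],0],[[0,0,0],[0,0,1],0],[[0,0,0],[0,0,1],0],[[0,0,0],[0,0,1],0],[[0,0,0],[0,0,1],0],[[0,0,0],[0,0,1],0],[[0,0,0],[0,0,1],0],[[0,0,0],[0,0,1],0]]'

```text
t: 19.05
tool_pos: [0.5046, -0.0484, 0.4551]
tool_rot: [0.035, 1.575, -0.037]
contact_force: [-0.7, -0.2, -1.7]
opening: 0.0224
```

```bash
cat >> h.py <<'E'
def baskets(save=None):
    im,d=get_image('top')
    if save: cv2.imwrite(save,cv2.resize(im[130:290,120:420],None,fx=2.6,fy=2.6))
    P=cloud('top',d);X,Y,Z=P[...,0],P[...,1],P[...,2]
    for nm,c in (('tub',(.46,-.34)),('rack',(.48,.35))):
      mm=(abs(X-c[0])<.13)&(abs(Y-c[1])<.13)&(Z>.05)&(Z<.068)
      if mm.sum()<10: print(nm,'hidden'); continue
      q=np.stack([X[mm],Y[mm]],1).astype(np.float32);print(nm,len(q),cv2.minAreaRect(q))
E
python3 -c "
from h import *
baskets()
k=loc((.4607,-.344),-4.7,-.0705,.035);print(k);plan(k[0],k[1],.2,-4.7)
im,d=get_image('wrist');cv2.imwrite('pics/l_wrist.png',im)"
```

```text
tub 359 ((0.46064770221710205, -0.3438190221786499), (0.14552217721939087, 0.15266773104667664), 85.31505584716797)
rack 404 ((0.5205782651901245, 0.3760407567024231), (0.22845999896526337, 0.16664165258407593), 16.359540939331055)
[ 0.3933 -0.3033]
t 19.1 grasp [ 0.5054 -0.0489  0.3049] jawyaw -2.6 q6 -0.2 open 0.0226 F [ 0.1073 -0.0635  1.952 ]
 turn units [ 0.03  0.02 -0.36]  shift units [ -5.59 -12.74  -5.24]
```

View pics/l_wrist.png

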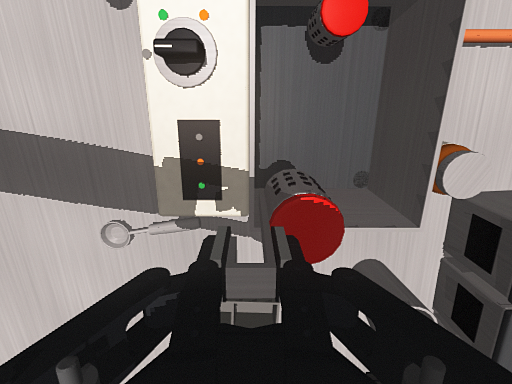

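Request:
carry_out --increments '[[[0,0,0],[-0.44,-0.7,0],0],[[0,0,0],[-0.44,-1,0],0],[[0,0,0],[-0.44,-1,0],0],[[0,0,0],[-0.44,-1,0],0],[[0,0,0],[-0.44,-1,0],0],[[0,0,0],[-0.44,-1,-0.4],0],[[0,0,0],[-0.44,-1,-0.8],0],[[0,0,0],[-0.44,-1,-0.8],0]]'

```text
t: 19.95
tool_pos: [0.4313, -0.2048, 0.4148]
tool_rot: [0.029, 1.568, -0.033]
contact_force: [0.2, -0.4, -1.5]
opening: 0.0223
```

Request:
carry_out --increments '[[[0,0,-0.3],[-0.44,-1,-0.8],0],[[0,0,0],[-0.44,-1,-0.8],0],[[0,0,0],[-0.44,-1,-0.8],0],[[0,0,0],[-0.44,-1,-0.6],0],[[0,0,0],[0,-0.4,-0.2],0],[[0,0,0],[0,0,0],0]]'

```text
t: 20.55
tool_pos: [0.391, -0.2958, 0.34]
tool_rot: [0.062, 1.576, -0.055]
contact_force: [-0.3, -0.3, -1.1]
opening: 0.0222
```

```bash
python3 -c "
from h import *
baskets()
k=loc((.4607,-.344),-4.7,-.0705,.035);print(k);plan(k[0],k[1],.112,-4.7)"
```

```text
tub 161 ((0.4615536630153656, -0.3428609073162079), (0.14453735947608948, 0.15091924369335175), 84.4445571899414)
rack 407 ((0.5207793116569519, 0.37568753957748413), (0.22794482111930847, 0.16550861299037933), 16.333837509155273)
[ 0.3933 -0.3033]
t 20.6 grasp [ 0.3902 -0.2947  0.1853] jawyaw -4.2 q6 -0.72 open 0.0223 F [-0.7347  0.0561 -1.6418]
 turn units [-0.05 -0.06 -0.08]  shift units [ 0.11 -0.4  -3.66]
```

Request:
carry_out --increments '[[[-0.05,-0.06,-0.08],[0.11,-0.4,-0.3],0],[[0,0,0],[0,0,-0.4],0],[[0,0,0],[0,0,0],0]]'

```text
t: 20.9
tool_pos: [0.3948, -0.3027, 0.3267]
tool_rot: [0.061, 1.567, -0.064]
contact_force: [-0.3, 0.5, -1.8]
opening: 0.0222
```

```bash
python3 -c "
from h import *
k=loc((.4607,-.344),-4.7,-.0705,.035);print(k);plan(k[0],k[1],.112,-4.7)"
```

```text
[ 0.3933 -0.3033]
t 20.9 grasp [ 0.3952 -0.303   0.1717] jawyaw -4.6 q6 -0.72 open 0.0222 F [-0.3413  0.5357 -1.7861]
 turn units [ 0.02  0.03 -0.02]  shift units [-0.07 -0.03 -2.98]
```

Request:
carry_out --increments '[[[0,0,0],[-0.05,0,-0.7],0],[[0,0,0],[0,0,-0.9],0],[[0,0,0],[0,0,-0.7],0],[[0,0,0],[0,0,-0.4],0],[[0,0,0],[0,0,-0.2],0],[[0,0,0],[0,0,-0.1],0],[[0,0,0],[0,0,0],0]]'

```text
t: 21.6
tool_pos: [0.3948, -0.3022, 0.2668]
tool_rot: [0.057, 1.567, -0.063]
contact_force: [0.1, 0.3, -2.9]
opening: 0.0224
```

Request:
carry_out --increments '[[[0,0,0],[0,0,-0.12],0],[[0,0,0],[0,0,-0.1],0]]'

```text
t: 21.8
tool_pos: [0.3956, -0.3032, 0.2658]
tool_rot: [0.055, 1.566, -0.065]
contact_force: [-4.0, 4.1, 15.1]
opening: 0.0223
```

Request:
carry_out --increments '[[[0,0,0],[0,0,0],0.6],[[0,0,0],[0,0,0],0.6],[[0,0,0],[0,0,0.5],0.6],[[0,0,0],[0,0,1],0.6],[[0,0,0],[0,0,1],0.6],[[0,0,0],[0,0,1],0.6],[[0,0,0],[0,0,1],0.6],[[0,0,0],[0,0,1],0.6]]'

```text
t: 22.6
tool_pos: [0.3949, -0.3024, 0.3789]
tool_rot: [0.057, 1.568, -0.063]
contact_force: [-0.3, 0.2, -0.2]
opening: 0.0512
```

```bash
python3 -c "
from h import *
k=tank(.002,.127);print(k);plan(k[0],k[1],.25,87.1)
im,d=get_image('wrist');cv2.imwrite('pics/m_wrist.png',im)"
```

```text
[0.6114 0.1472]
t 22.6 grasp [ 0.3952 -0.303   0.2239] jawyaw -4.4 q6 -0.73 open 0.0512 F [-0.2881  0.2206 -0.1598]
 turn units [  0.05  -0.01 -15.45]  shift units [10.83 22.48  1.31]
```

View pics/m_wrist.png

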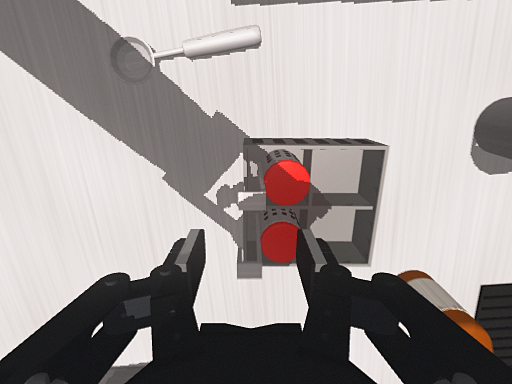

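Both stand well in the basket. Moving to C over the tank with a +91.5° yaw.

Request:
carry_out --increments '[[[0,0,0.65],[0.47,0.8,0.3],0.6],[[0,0,0.7],[0.47,1,0.3],0.6],[[0,0,0.7],[0.47,1,0.3],0.6],[[0,0,0.7],[0.47,1,0.3],0.6],[[0,0,0.7],[0.47,1,0],0.6],[[0,0,0.7],[0.47,1,0],0.6],[[0,0,0.7],[0.47,1,0],0.6],[[0,0,0.7],[0.47,1,0],0.6]]'

```text
t: 23.45
tool_pos: [0.4721, -0.1432, 0.4107]
tool_rot: [-0.396, 1.519, 0.378]
contact_force: [-0.1, -0.7, 0.1]
opening: 0.0509
```

Request:
carry_out --increments '[[[0,0,0.7],[0.47,1,0],0.6],[[0,0,0.7],[0.47,1,0],0.6],[[0,0,0.7],[0.47,1,0],0.6],[[0,0,0.7],[0.47,1,0],0.6],[[0,0,0.7],[0.47,1,0],0.6],[[0,0,0.7],[0.47,1,0],0.6],[[0,0,0.7],[0.47,1,0],0.6],[[0,0,0.7],[0.47,1,0],0.6]]'

```text
t: 24.25
tool_pos: [0.5493, 0.0244, 0.4088]
tool_rot: [-0.843, 1.382, 0.833]
contact_force: [0.3, 0.1, -0.3]
opening: 0.0513
```

```bash
python3 -c "
from h import *
k=tank(.002,.127);print(k);plan(k[0],k[1],.22,87.1)"
```

```text
[0.6114 0.1472]
t 24.25 grasp [0.5525 0.0252 0.2539] jawyaw 61.9 q6 -1.17 open 0.0513 F [ 0.3431  0.1234 -0.343 ]
 turn units [-0.09  0.19  4.41]  shift units [ 3.11  6.14 -1.69]
```

Request:
carry_out --increments '[[[0,0.05,0.7],[0.5,0.9,0],0.6],[[0,0.05,0.7],[0.5,0.9,0],0.6],[[0,0.05,0.7],[0.5,0.9,-0.3],0.6],[[0,0,0.7],[0.5,0.9,-0.3],0.6],[[0,0,0.7],[0.5,0.9,-0.3],0.6],[[0,0,0.7],[0.4,0.9,-0.3],0.6],[[0,0,0],[0,0,0],0.6]]'

```text
t: 24.95
tool_pos: [0.6096, 0.1395, 0.3819]
tool_rot: [-1.167, 1.224, 1.176]
contact_force: [0.4, 0.3, -0.3]
opening: 0.0515
```

```bash
cat >> h.py <<'E'
def hooks(save=None):
    im,d=get_image('wrist')
    if save: cv2.imwrite(save,im)
    P=cloud('wrist',d);a=np.deg2rad(TY);Rm=np.array([[np.cos(a),-np.sin(a)],[np.sin(a),np.cos(a)]])
    Z=P[...,2];L=(P[...,:2]-T)@Rm
    m=(Z>.1572)&(Z<.17)&(abs(L[...,0])<.12)&(abs(L[...,1])<.15)
    n,l,st,ce=cv2.connectedComponentsWithStats(m.astype(np.uint8))
    for i in range(1,n):
      if st[i,4]>50: s=l==i; print(st[i,4],ce[i],np.median(Z[s]),np.median(L[s],0),L[s].min(0),L[s].max(0))
    m=(Z>.1505)&(Z<.1572)
    for nm,ax,v in (('front',0,-.0925),('back',0,.0925),('left',1,.1275),('right',1,-.1275)):
      s=m&(abs(L[...,ax]-v)<.01)&(abs(L[...,1-ax])<.085)
      if s.sum()>50: print(nm,s.sum(),np.median(L[s][:,ax]), np.polyfit(L[s][:,1-ax],L[s][:,ax],1))
E
python3 -c "
from h import *
k=tank(.002,.127);plan(k[0],k[1],.145,87.1)
hooks('pics/n_wrist.png')"
```

```text
t 24.95 grasp [0.6099 0.1409 0.2269] jawyaw 87.2 q6 -1.42 open 0.0515 F [ 0.4068  0.2662 -0.3127]
 turn units [-0.09  0.02 -0.01]  shift units [ 0.09  0.39 -4.09]
669 [256.1106 208.5874] 0.16013805531123665 [0.0012 0.1245] [-0.0068  0.1132] [0.0099 0.1358]
front 1707 -0.09268677810186646 [-0.0001 -0.0926]
back 673 0.09034291172389118 [0.0031 0.0911]
left 1305 0.1237743743947388 [-0.0013  0.1239]
```

View pics/n_wrist.png

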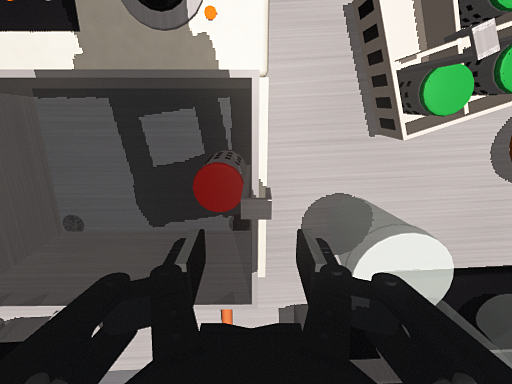

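Request:
carry_out --increments '[[[-0.08,0,0],[0.05,0.3,-0.5],0.6],[[0,0,0],[0,0,-1],0.6],[[0,0,0],[0,0,-0.9],0.6],[[0,0,0],[0,0,0],0.6]]'

```text
t: 25.4
tool_pos: [0.6098, 0.1433, 0.3331]
tool_rot: [-1.17, 1.233, 1.163]
contact_force: [0.8, -0.4, 0.6]
opening: 0.0512
```

```bash
python3 -c "
from h import *
k=tank(.0015,.125);print(k);plan(k[0],k[1],.144,87.1)"
```

```text
[0.6108 0.1453]
t 25.4 grasp [0.6106 0.1431 0.1781] jawyaw 86.7 q6 -1.4 open 0.0512 F [ 0.8349 -0.4108  0.6057]
 turn units [0.01 0.05 0.07]  shift units [ 0.05  0.1  -1.7 ]
```

Request:
carry_out --increments '[[[0,0.05,0.07],[0.05,0.1,-0.9],0.6],[[0,0,0],[0,0,-0.75],0.6],[[0,0,0],[0,0,0],0],[[0,0,0],[0,0,0],0],[[0,0,0],[0,0,0],0],[[0,0,0],[0,0,0],0]]'

```text
t: 26.0
tool_pos: [0.611, 0.1444, 0.2989]
tool_rot: [-1.172, 1.233, 1.169]
contact_force: [-0.0, 0.1, -1.6]
opening: 0.0223
```

```bash
python3 -c "
from h import *
k=tank(.0015,.125);print(k);plan(k[0],k[1],.144,87.1)"
```

```text
[0.6108 0.1453]
t 26.0 grasp [0.6112 0.1442 0.1439] jawyaw 87.0 q6 -1.4 open 0.0223 F [-0.0435  0.0641 -1.5912]
 turn units [0.01 0.01 0.02]  shift units [-0.01  0.04  0.  ]
```

Request:
carry_out --increments '[[[0,0,0],[0,0,0.5],0],[[0,0,0],[0,0,1],0],[[0,0,0],[0,0,1],0],[[0,0,0],[0,0,1],0],[[0,0,0],[0,0,1],0],[[0,0,0],[0,0,1],0],[[0,0,0],[0,0,1],0],[[0,0,0],[0,0,1],0]]'

```text
t: 26.8
tool_pos: [0.6089, 0.1447, 0.4566]
tool_rot: [-1.17, 1.235, 1.172]
contact_force: [0.2, 0.0, -2.6]
opening: 0.0227
```

```bash
python3 -c "
from h import *
baskets('pics/o_top.png')
k=loc((.4607,-.344),-4.7,.037,.035+.033);print(k);plan(k[0],k[1],.26,85.3)
im,d=get_image('wrist');cv2.imwrite('pics/o_wrist.png',im)"
```

```text
tub 372 ((0.4607832729816437, -0.34373483061790466), (0.14578427374362946, 0.153103306889534), 85.22399139404297)
rack 408 ((0.5199650526046753, 0.3748762905597687), (0.22490625083446503, 0.16452232003211975), 16.36791229248047)
[ 0.5031 -0.2793]
t 26.85 grasp [0.6103 0.1449 0.3068] jawyaw 87.0 q6 -1.4 open 0.0222 F [0.4218 1.0126 0.8761]
 turn units [-0.    0.06 -0.3 ]  shift units [ -5.31 -21.2   -2.34]
```

View pics/o_wrist.png

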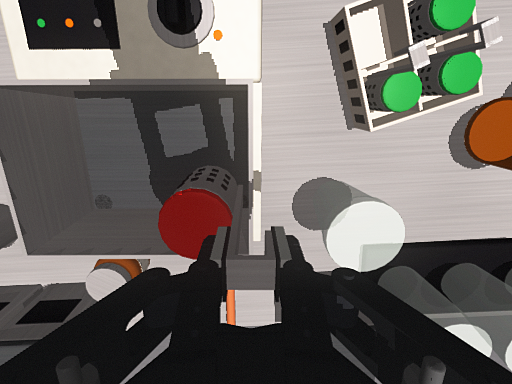

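View pics/o_top.png

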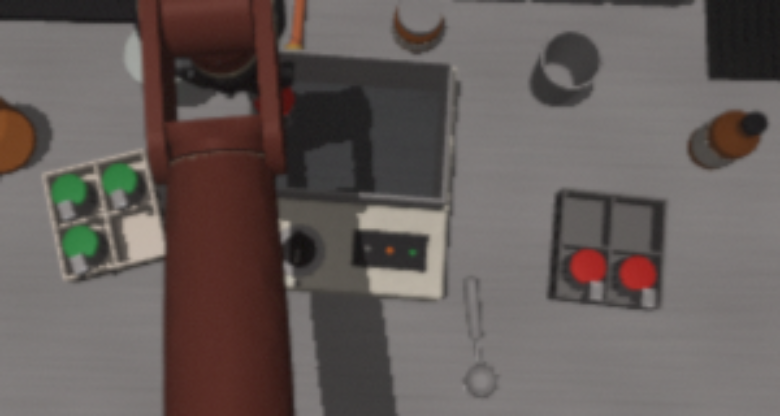

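Request:
carry_out --increments '[[[0,0,0],[-0.25,-0.6,0],0],[[0,0,0],[-0.25,-1,0],0],[[0,0,0],[-0.25,-1,0],0],[[0,0,0],[-0.25,-1,0],0],[[0,0,0],[-0.25,-1,0],0],[[0,0,0],[-0.25,-1,0],0],[[0,0,0],[-0.25,-1,0],0],[[0,0,0],[-0.25,-1,0],0]]'

```text
t: 27.7
tool_pos: [0.5634, -0.0146, 0.4488]
tool_rot: [-1.169, 1.24, 1.181]
contact_force: [-0.0, -0.1, -1.5]
opening: 0.0226
```

Request:
carry_out --increments '[[[0,0,0],[-0.25,-1,0],0],[[0,0,0],[-0.25,-1,0],0],[[0,0,0],[-0.25,-1,0],0],[[0,0,0],[-0.25,-1,0],0],[[0,0,0],[-0.25,-1,0],0],[[0,0,0],[-0.25,-1,0],0],[[0,0,0],[-0.25,-1,-0.4],0],[[0,0,0],[-0.25,-1,-0.6],0]]'

```text
t: 28.5
tool_pos: [0.5145, -0.1848, 0.416]
tool_rot: [-1.156, 1.253, 1.193]
contact_force: [0.4, -0.5, -2.2]
opening: 0.0228
```

```bash
python3 -c "
from h import *
k=loc((.4607,-.344),-4.7,.037,.035+.033);print(k);plan(k[0],k[1],.175,85.3)"
```

```text
[ 0.5031 -0.2793]
t 28.5 grasp [ 0.51   -0.1844  0.2611] jawyaw 87.0 q6 -2.0 open 0.0228 F [ 0.4003 -0.5094 -2.2179]
 turn units [-0.03 -0.29 -0.3 ]  shift units [-0.57 -4.72 -4.3 ]
```

Request:
carry_out --increments '[[[0,-0.15,-0.15],[-0.1,-1,-0.7],0],[[0,-0.15,-0.15],[-0.1,-1,-0.7],0],[[0,0,0],[-0.1,-1,-0.7],0],[[0,0,0],[-0.1,-1,-0.7],0],[[0,0,0],[-0.1,-0.7,-0.7],0],[[0,0,0],[0,0,-0.3],0],[[0,0,0],[0,0,0],0]]'

```text
t: 29.2
tool_pos: [0.4956, -0.2848, 0.3248]
tool_rot: [-1.127, 1.252, 1.159]
contact_force: [0.5, -0.2, -0.9]
opening: 0.0225
```

```bash
python3 -c "
from h import *
baskets()
im,d=get_image('wrist');cv2.imwrite('pics/p_wrist.png',im)
k=loc((.4607,-.344),-4.7,.037,.035+.033);print(k);plan(k[0],k[1],.113,85.3)"
```

```text
tub 36 ((0.46885251998901367, -0.35379546880722046), (0.2053324580192566, 0.033769525587558746), 36.66280746459961)
rack 403 ((0.520888090133667, 0.3758959174156189), (0.22772374749183655, 0.1660538613796234), 16.221418380737305)
[ 0.5031 -0.2793]
t 29.3 grasp [ 0.4943 -0.2829  0.1714] jawyaw 84.9 q6 -2.13 open 0.0228 F [ 0.2852 -0.1941 -0.8951]
 turn units [-0.11 -0.12  0.07]  shift units [ 0.35  0.27 -2.92]
```

View pics/p_wrist.png

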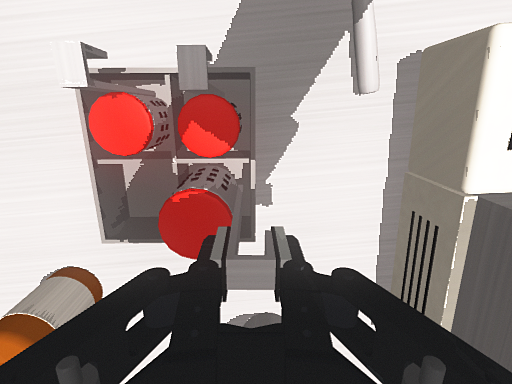

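Request:
carry_out --increments '[[[-0.1,-0.12,0.07],[0.35,0.28,0],0],[[0,0,0],[0,0,0],0]]'

```text
t: 29.5
tool_pos: [0.5044, -0.2776, 0.3282]
tool_rot: [-1.153, 1.244, 1.147]
contact_force: [0.2, 0.0, -1.5]
opening: 0.0225
```

```bash
python3 -c "
from h import *
k=loc((.4607,-.344),-4.7,.037,.035+.033);print(k);plan(k[0],k[1],.113,85.3)"
```

```text
[ 0.5031 -0.2793]
t 29.5 grasp [ 0.505  -0.2778  0.1732] jawyaw 85.4 q6 -2.12 open 0.0225 F [ 0.2029  0.0489 -1.466 ]
 turn units [ 0.01  0.04 -0.03]  shift units [-0.06 -0.08 -3.01]
```

Request:
carry_out --increments '[[[0,0.04,0],[-0.06,-0.08,-0.7],0],[[0,0,0],[0,0,-0.9],0],[[0,0,0],[0,0,-0.7],0],[[0,0,0],[0,0,-0.4],0],[[0,0,0],[0,0,-0.2],0],[[0,0,0],[0,0,0],0]]'

```text
t: 30.1
tool_pos: [0.5045, -0.2777, 0.2686]
tool_rot: [-1.157, 1.244, 1.149]
contact_force: [0.1, 1.2, 1.6]
opening: 0.0221
```

```bash
python3 -c "
from h import *
k=loc((.4607,-.344),-4.7,.037,.035+.033);print(k);plan(k[0],k[1],.113,85.3)"
```

```text
[ 0.5031 -0.2793]
t 30.1 grasp [ 0.505  -0.2783  0.1136] jawyaw 85.7 q6 -2.13 open 0.0221 F [0.1282 1.1622 1.5987]
 turn units [ 0.04  0.03 -0.06]  shift units [-0.07 -0.08 -0.03]
```

Request:
carry_out --increments '[[[0,0,0],[0,0,-0.06],0],[[0,0,0],[0,0,0],0.6],[[0,0,0],[0,0,0],0.6],[[0,0,0],[0,0,0.5],0.6],[[0,0,0],[0,0,1],0.6],[[0,0,0],[0,0,1],0.6],[[0,0,0],[0,0,1],0.6],[[0,0,0],[0,0,1],0.6]]'

```text
t: 30.9
tool_pos: [0.5044, -0.2783, 0.3636]
tool_rot: [-1.159, 1.246, 1.148]
contact_force: [0.4, 1.1, 0.3]
opening: 0.0512
```

Request:
carry_out --increments '[[[0,0,-0.6],[0,1,1],0.6],[[0,0,-0.6],[0,1,1],0.6],[[0,0,-0.6],[0,1,1],0.6],[[0,0,-0.6],[0,1,0],0.6],[[0,0,-0.6],[0,1,0],0.6]]'

```text
t: 31.4
tool_pos: [0.504, -0.1779, 0.4374]
tool_rot: [-0.933, 1.368, 0.896]
contact_force: [-0.8, 0.1, -0.8]
opening: 0.0512
```

```bash
python3 -c "
from h import *
im,d=get_image('top'); np.savez('top1.npz',im=im,d=d); cv2.imwrite('pics/q_top.png',cv2.resize(im[130:290,120:420],None,fx=2.6,fy=2.6))
P=cloud('top',d);X,Y,Z=P[...,0],P[...,1],P[...,2]
mm=(abs(X-.49)<.1)&(abs(Y-.35)<.1)&(Z>.05)&(Z<.066)
q=np.stack([X[mm],Y[mm]],1).astype(np.float32);print(len(q),cv2.minAreaRect(q))
b,g,r=[im[...,i].astype(int) for i in range(3)]
for nm,mk in (('red',(r>120)&(g<60)&(b<60)),('green',(g>80)&(r<60)&(b<90))):
  n,l,st,ce=cv2.connectedComponentsWithStats(mk.astype(np.uint8))
  for i in range(1,n):
    if st[i,4]>40:
      s=l==i; print(nm,st[i,4],ce[i],np.nanmedian(P[s],0))
mm=(abs(X-.47)<.13)&(abs(Y-.35)<.13)&(Z>.105)&(Z<.14)
n,l,st,ce=cv2.connectedComponentsWithStats(mm.astype(np.uint8))
for i in range(1,n): s=l==i; print('hook',st[i,4],np.median(P[s],0))
plan(.43,.30,.25,16)
"
```

```text
372 ((0.48867037892341614, 0.3557736277580261), (0.15400008857250214, 0.14463602006435394), 15.800414085388184)
red 71 [348.     233.0282] [ 0.4283 -0.3145  0.0792]
red 131 [364.8779 234.7099] [ 0.4235 -0.3736  0.0796]
green 110 [165.5091 197.9727] [0.5353 0.3323 0.0796]
green 115 [146.0957 202.0348] [0.5188 0.4006 0.0789]
green 127 [150.315  222.3701] [0.4477 0.3799 0.0795]
hook 24 [0.5898 0.4778 0.1218]
hook 43 [0.4987 0.3191 0.1305]
hook 44 [0.4816 0.3858 0.1278]
hook 44 [0.4111 0.3647 0.1289]
t 31.45 grasp [ 0.5066 -0.1782  0.2833] jawyaw 67.5 q6 -1.65 open 0.0515 F [1.4791 1.7439 0.107 ]
 turn units [ 0.22  0.07 -8.99]  shift units [-3.71 23.79 -1.66]
```

View pics/q_top.png

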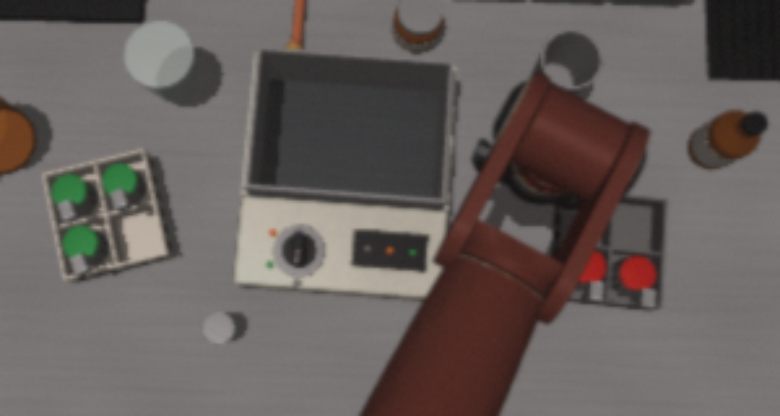

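All three red infusers are in the tub and the tank is empty. Now to the rack.

Request:
carry_out --increments '[[[0,0,-0.4],[-0.1,0.8,0],0.6],[[0,0,-0.4],[-0.1,1,0],0.6],[[0,0,-0.4],[-0.1,1,0],0.6],[[0,0,-0.4],[-0.1,1,0],0.6],[[0,0,-0.4],[-0.1,1,0],0.6],[[0,0,-0.4],[-0.1,1,0],0.6],[[0,0,-0.4],[-0.1,1,0],0.6],[[0,0,-0.4],[-0.1,1,0],0.6]]'

```text
t: 32.25
tool_pos: [0.4865, -0.0169, 0.4467]
tool_rot: [-0.689, 1.461, 0.634]
contact_force: [-0.2, -0.0, -0.0]
opening: 0.0511
```

Request:
carry_out --increments '[[[0,0,-0.4],[-0.1,1,0],0.6],[[0,0,-0.4],[-0.1,1,0],0.6],[[0,0,-0.4],[-0.1,1,0],0.6],[[0,0,-0.4],[-0.1,1,0],0.6],[[0,0,-0.4],[-0.1,1,0],0.6],[[0,0,-0.4],[-0.1,1,0],0.6],[[0,0,-0.4],[-0.1,1,0],0.6],[[0,0,-0.4],[-0.1,1,0],0.6]]'

```text
t: 33.05
tool_pos: [0.4692, 0.1473, 0.4544]
tool_rot: [-0.438, 1.522, 0.372]
contact_force: [0.4, -0.4, 0.4]
opening: 0.0512
```

Request:
carry_out --increments '[[[0,0,-0.4],[0,1,0],0.6],[[0,0,-0.4],[0,1,0],0.6],[[0,0,-0.4],[0,1,0],0.6],[[0,0,-0.4],[0,1,0],0.6],[[0,0,-0.4],[0,1,0],0.6],[[0,0,-0.4],[0,1,0],0.6],[[0,0,0],[0,0.5,0],0.6]]'

```text
t: 33.75
tool_pos: [0.4691, 0.2816, 0.461]
tool_rot: [-0.248, 1.545, 0.178]
contact_force: [-0.0, 0.2, 0.2]
opening: 0.0511
```

```bash
cat >> h.py <<'E'
def rackhooks(save):
    im,d=get_image('wrist'); cv2.imwrite(save,im)
    P=cloud('wrist',d);Z=P[...,2]
    mm=(Z>.118)&(Z<.14)&(P[...,1]>.2)&(P[...,0]<.58)
    n,l,st,ce=cv2.connectedComponentsWithStats(mm.astype(np.uint8))
    for i in range(1,n):
      if st[i,4]>60:
        s=l==i; print('hook',st[i,4],ce[i],np.median(P[s],0),cv2.minAreaRect(P[s][:,:2].astype(np.float32)))
    b,g,r=[im[...,i].astype(int) for i in range(3)]
    mk=((g>70)&(r<60)&(b<100)&(abs(Z-.079)<.006))
    n,l,st,ce=cv2.connectedComponentsWithStats(mk.astype(np.uint8))
    for i in range(1,n):
      if st[i,4]>200: s=l==i; print('cap',st[i,4],ce[i],cv2.minEnclosingCircle(P[s][:,:2].astype(np.float32)))
E
python3 -c "
from h import *
plan(.48,.38,.25,19)
rackhooks('pics/r_wrist.png')"
```

```text
t 33.75 grasp [0.4722 0.2751 0.3062] jawyaw 15.6 q6 0.14 open 0.0511 F [-0.0054  0.2194  0.2164]
 turn units [0.41 0.22 0.6 ]  shift units [ 0.55  4.92 -2.8 ]
hook 437 [288.1419  64.1419] [0.4823 0.3863 0.1297] ((0.48269104957580566, 0.38649240136146545), (0.02318626083433628, 0.015980470925569534), 23.256389617919922)
hook 433 [215.0716  66.5127] [0.4135 0.3649 0.1298] ((0.41307303309440613, 0.3648928999900818), (0.02308759279549122, 0.015994396060705185), 24.128738403320312)
hook 350 [283.6457 134.7171] [0.4994 0.3193 0.1296] ((0.49975454807281494, 0.3190017640590668), (0.023134680464863777, 0.016237644478678703), 22.115982055664062)
```

View pics/r_wrist.png

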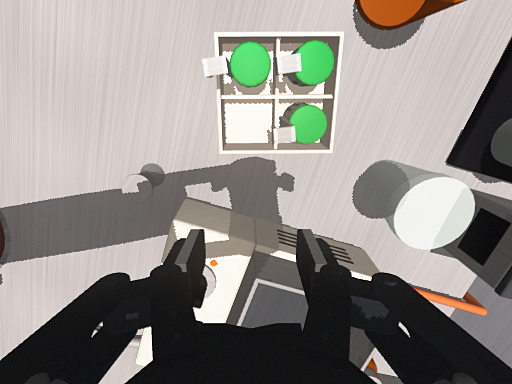

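```bash
python3 -c "
from h import *
plan(.4827,.3865,.18,23.3)"
```

```text
t 33.8 grasp [0.4722 0.2758 0.3062] jawyaw 15.6 q6 0.14 open 0.0511 F [-0.8758 -0.5832  0.72  ]
 turn units [0.4  0.23 1.34]  shift units [ 0.68  5.22 -6.3 ]
```

Request:
carry_out --increments '[[[0.2,0.12,0.4],[0.12,0.95,-0.6],0.6],[[0.2,0.12,0.4],[0.12,0.95,-1],0.6],[[0,0,0.4],[0.12,0.95,-1],0.6],[[0,0,0.15],[0.12,0.95,-1],0.6],[[0,0,0],[0.12,0.95,-1],0.6],[[0,0,0],[0.08,0.5,-1],0.6],[[0,0,0],[0,0,-0.6],0.6],[[0,0,0],[0,0,0],0.6]]'

```text
t: 34.6
tool_pos: [0.4852, 0.3859, 0.3378]
tool_rot: [-0.329, 1.539, 0.328]
contact_force: [-0.0, -2.1, -0.6]
opening: 0.0513
```

```bash
python3 -c "
from h import *
plan(.4827,.3865,.114,23.3)
rackhooks('pics/s_wrist.png')"
```

```text
t 34.6 grasp [0.4862 0.386  0.1828] jawyaw 24.0 q6 0.13 open 0.0513 F [-0.0121 -2.0789 -0.5722]
 turn units [-0.01  0.07 -0.13]  shift units [-0.13  0.03 -3.44]
hook 2755 [441.9466  74.902 ] [0.5546 0.5146 0.1297] ((0.5637221932411194, 0.520998477935791), (0.03212844580411911, 0.08835107833147049), 0.22875328361988068)
hook 967 [140.7094 200.8459] [0.4149 0.3662 0.1305] ((0.4136243760585785, 0.3647680878639221), (0.02385372668504715, 0.01646336354315281), 24.4140567779541)
hook 829 [244.3848 212.4318] [0.483  0.3872 0.1307] ((0.48323509097099304, 0.3860227167606354), (0.023067058995366096, 0.016788916662335396), 22.56700325012207)
hook 693 [229.5325 294.3146] [0.4998 0.3208 0.1306] ((0.5001055002212524, 0.3185440003871918), (0.02281692437827587, 0.017456069588661194), 22.341827392578125)
cap 270 [211.1852 199.7519] ((0.4553564786911011, 0.3698717951774597), 0.018332090228796005)
cap 594 [277.6818 204.8367] ((0.5162932276725769, 0.39472299814224243), 0.02210262231528759)
cap 1797 [270.1152 259.5053] ((0.5325918793678284, 0.3324618935585022), 0.0241369791328907)
```

Request:
carry_out --increments '[[[0,0.07,-0.13],[-0.12,0,-0.9],0.6],[[0,0,0],[0,0,-1],0.6],[[0,0,0],[0,0,-1],0.6],[[0,0,0],[0,0,-0.4],0.6],[[0,0,0],[0,0,0],0.6]]'

```text
t: 35.15
tool_pos: [0.4841, 0.3835, 0.2746]
tool_rot: [-0.311, 1.539, 0.318]
contact_force: [-0.3, 0.1, 0.4]
opening: 0.0513
```

```bash
python3 -c "
from h import *
plan(.4829,.3863,.114,23)"
```

```text
t 35.15 grasp [0.4853 0.3844 0.1196] jawyaw 23.0 q6 0.15 open 0.0513 F [-0.3478  0.1407  0.3568]
 turn units [-0.06  0.08  0.  ]  shift units [-0.06  0.14 -0.28]
```

Request:
carry_out --increments '[[[-0.06,0.08,0],[-0.06,0.14,-0.28],0.6],[[0,0,0],[0,0,0],0],[[0,0,0],[0,0,0],0],[[0,0,0],[0,0,0],0],[[0,0,0],[0,0,0],0]]'

```text
t: 35.65
tool_pos: [0.4835, 0.3868, 0.2715]
tool_rot: [-0.314, 1.545, 0.315]
contact_force: [0.3, 0.6, -2.0]
opening: 0.0224
```

```bash
python3 -c "
from h import *
plan(.4829,.3863,.114,23)"
```

```text
t 35.65 grasp [0.4838 0.387  0.1165] jawyaw 23.0 q6 0.15 open 0.0224 F [ 0.3218  0.6314 -2.0148]
 turn units [-0.01  0.02  0.01]  shift units [-0.03 -0.02 -0.13]
```

Request:
carry_out --increments '[[[0,0,0],[0,0,0.5],0],[[0,0,0],[0,0,1],0],[[0,0,0],[0,0,1],0],[[0,0,0],[0,0,1],0],[[0,0,0],[0,0,1],0],[[0,0,0],[0,0,1],0],[[0,0,0],[0,0,1],0],[[0,0,0],[0,0,1],0]]'

```text
t: 36.45
tool_pos: [0.4813, 0.3855, 0.427]
tool_rot: [-0.316, 1.552, 0.313]
contact_force: [0.3, -0.2, -1.5]
opening: 0.0221
```

```bash
python3 -c "
from h import *
k=tank(-.0925,-.07);print(k);plan(k[0],k[1],.32,-2.9)
rackhooks('pics/t_wrist.png')"
```

```text
[ 0.5071 -0.0447]
t 36.45 grasp [0.4807 0.3851 0.272 ] jawyaw 23.0 q6 0.15 open 0.0221 F [ 0.2848 -0.154  -1.4676]
 turn units [ 0.02 -0.04 -4.51]  shift units [  1.29 -21.51   2.4 ]
hook 1222 [385.2111  80.6588] [0.5569 0.519  0.1345] ((0.5637184381484985, 0.5239364504814148), (0.03210007771849632, 0.09002795815467834), 0.08672229200601578)
hook 463 [181.3326 173.1166] [0.4167 0.3671 0.134 ] ((0.4155530035495758, 0.36570653319358826), (0.023389890789985657, 0.016491908580064774), 23.433372497558594)
hook 273 [245.4908 241.2894] [0.5049 0.3223 0.1344] ((0.504374623298645, 0.32099348306655884), (0.017394766211509705, 0.0169096477329731), 22.344141006469727)
```

View pics/t_wrist.png

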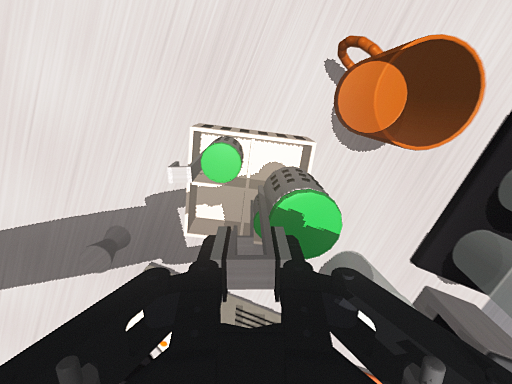

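Request:
carry_out --increments '[[[0,0,-0.2],[0.06,-0.6,0.3],0],[[0,0,-0.2],[0.06,-1,0.3],0],[[0,0,-0.2],[0.06,-1,0.3],0],[[0,0,-0.2],[0.06,-1,0.3],0],[[0,0,-0.2],[0.06,-1,0.3],0],[[0,0,-0.2],[0.06,-1,0.3],0],[[0,0,-0.2],[0.06,-1,0.3],0],[[0,0,-0.2],[0.06,-1,0.3],0]]'

```text
t: 37.3
tool_pos: [0.4895, 0.2206, 0.4767]
tool_rot: [-0.182, 1.571, 0.174]
contact_force: [0.7, 0.3, -1.9]
opening: 0.0223
```

Request:
carry_out --increments '[[[0,0,-0.2],[0.06,-1,0],0],[[0,0,-0.2],[0.06,-1,0],0],[[0,0,-0.2],[0.06,-1,0],0],[[0,0,-0.2],[0.06,-1,0],0],[[0,0,-0.2],[0.06,-1,0],0],[[0,0,-0.2],[0.06,-1,0],0],[[0,0,-0.2],[0.06,-1,0],0],[[0,0,-0.2],[0.06,-1,0],0]]'

```text
t: 38.1
tool_pos: [0.4939, 0.043, 0.4696]
tool_rot: [-0.041, 1.591, 0.027]
contact_force: [-0.2, -0.7, -1.8]
opening: 0.0221
```

```bash
python3 -c "
from h import *
k=tank(-.0925,-.07);print(k);plan(k[0],k[1],.3,-2.9)"
```

```text
[ 0.5071 -0.0447]
t 38.1 grasp [0.4908 0.0415 0.3147] jawyaw 2.5 q6 -0.1 open 0.0221 F [-0.2105 -0.699  -1.7903]
 turn units [ 0.08 -0.2  -0.94]  shift units [ 0.66 -4.38 -0.73]
```

Request:
carry_out --increments '[[[0.04,-0.1,-0.25],[0.15,-1,0],0],[[0.04,-0.1,-0.25],[0.15,-1,0],0],[[0,0,-0.25],[0.15,-1,0],0],[[0,0,-0.2],[0.15,-0.8,0],0],[[0,0,0],[0,-0.4,0],0],[[0,0,0],[0,0,0],0]]'

```text
t: 38.7
tool_pos: [0.5004, -0.0527, 0.4633]
tool_rot: [0.054, 1.581, -0.057]
contact_force: [-0.2, 0.7, -1.6]
opening: 0.0223
```

```bash
python3 -c "
from h import *
k=tank(-.0925,-.07);print(k);plan(k[0],k[1],.149,-2.9)
hooks('pics/u_wrist.png')"
```

```text
[ 0.5071 -0.0447]
t 38.7 grasp [ 0.4987 -0.053   0.3083] jawyaw -4.1 q6 -0.18 open 0.0223 F [-0.2065  0.6887 -1.5947]
 turn units [ 0.02 -0.11  0.2 ]  shift units [ 0.33  0.4  -7.96]
front 965 -0.09232537804947305 [-0.0001 -0.0923]
back 1616 0.09113288513153153 [-0.001   0.0917]
right 492 -0.1286239493287067 [ 0.001 -0.129]
```

View pics/u_wrist.png

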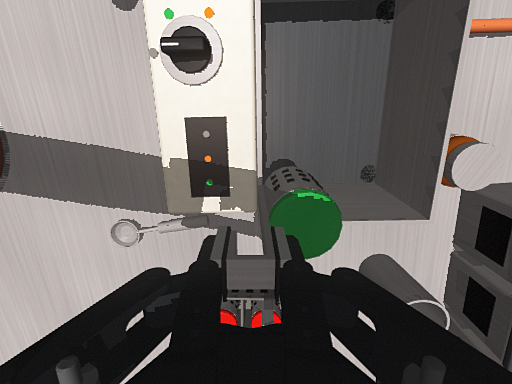

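Request:
carry_out --increments '[[[0,-0.1,0.2],[0.33,0.35,-0.3],0],[[0,0,0],[0,0,-0.5],0],[[0,0,0],[0,0,0],0]]'

```text
t: 39.05
tool_pos: [0.5069, -0.0433, 0.4454]
tool_rot: [0.036, 1.571, -0.037]
contact_force: [-0.4, -0.4, -3.4]
opening: 0.0227
```

```bash
python3 -c "
from h import *
k=tank(-.0923,-.07);print(k);plan(k[0],k[1],.149,-2.9)"
```

```text
[ 0.5073 -0.0447]
t 39.05 grasp [ 0.5068 -0.0434  0.2904] jawyaw -2.7 q6 -0.19 open 0.0227 F [-0.4424 -0.4294 -3.4369]
 turn units [ 0.   -0.01 -0.04]  shift units [ 0.02 -0.07 -7.07]
```

Request:
carry_out --increments '[[[0,0,0],[0.02,0,-0.7],0],[[0,0,0],[0,0,-1],0],[[0,0,0],[0,0,-1],0],[[0,0,0],[0,0,-1],0],[[0,0,0],[0,0,-1],0],[[0,0,0],[0,0,-0.5],0]]'

```text
t: 39.65
tool_pos: [0.5067, -0.0404, 0.3346]
tool_rot: [0.032, 1.571, -0.033]
contact_force: [-0.2, -1.1, -1.6]
opening: 0.0225
```

```bash
python3 -c "
from h import *
k=tank(-.0923,-.07);print(k);plan(k[0],k[1],.149,-2.9)"
```

```text
[ 0.5073 -0.0447]
t 39.65 grasp [ 0.5066 -0.0405  0.1796] jawyaw -2.4 q6 -0.18 open 0.0225 F [-0.2057 -1.0881 -1.5681]
 turn units [ 0.   -0.   -0.09]  shift units [ 0.03 -0.21 -1.53]
```

Request:
carry_out --increments '[[[0,0,-0.05],[0.04,0,-0.6],0],[[0,0,0],[0,0,-0.5],0],[[0,0,0],[0,0,-0.4],0],[[0,0,0],[0,0,-0.15],0],[[0,0,0],[0,0,0],0]]'

```text
t: 40.15
tool_pos: [0.5082, -0.0401, 0.3008]
tool_rot: [0.035, 1.571, -0.036]
contact_force: [0.0, 1.0, -1.8]
opening: 0.0226
```

```bash
python3 -c "
from h import *
k=tank(-.0923,-.07);print(k);plan(k[0],k[1],.1465,-2.9)"
```

```text
[ 0.5073 -0.0447]
t 40.15 grasp [ 0.5081 -0.0402  0.1458] jawyaw -2.6 q6 -0.18 open 0.0226 F [ 0.0444  1.0189 -1.7821]
 turn units [ 0.01 -0.   -0.05]  shift units [-0.04 -0.23  0.04]
```

Request:
carry_out --increments '[[[0,0,0],[0,0,-0.12],0],[[0,0,0],[0,0,-0.06],0]]'

```text
t: 40.35
tool_pos: [0.5091, -0.0403, 0.3001]
tool_rot: [0.035, 1.568, -0.037]
contact_force: [-1.7, 0.6, 3.2]
opening: 0.0222
```

Request:
carry_out --increments '[[[0,0,0],[0,0,0],0.6],[[0,0,0],[0,0,0],0.6],[[0,0,0],[0,0,0.4],0.6],[[0,0,0],[0,0,1],0.6],[[0,0,0],[0,0,1],0.6],[[0,0,0],[0,0,1],0.6],[[0,0,0],[0,0,1],0.6],[[0,0,0],[0,0,1],0.6]]'

```text
t: 41.15
tool_pos: [0.5083, -0.0402, 0.4108]
tool_rot: [0.035, 1.57, -0.037]
contact_force: [-0.1, 0.0, -0.3]
opening: 0.0512
```

```bash
python3 -c "
from h import *
hooks('pics/v_wrist.png')
plan(.4131,.3648,.25,24.1)
im,d=get_image('top')
P=cloud('top',d);X,Y,Z=P[...,0],P[...,1],P[...,2]
mm=(abs(X-.47)<.13)&(abs(Y-.35)<.1)&(Z>.105)&(Z<.14)
n,l,st,ce=cv2.connectedComponentsWithStats(mm.astype(np.uint8))
for i in range(1,n): s=l==i; print('hook',st[i,4],np.median(P[s],0))"
```

```text
2374 [252.396  154.2237] 0.16042387810011183 [-0.0893 -0.053 ] [-0.0979 -0.1336] [-0.0455  0.0784]
3386 [460.4123 155.0549] 0.16090199345570533 [ 0.0932 -0.0348] [-0.0089 -0.1342] [0.0988 0.0802]
back 1374 0.09290230758864192 [-0.001   0.0929]
right 519 -0.12838181584001793 [ 0.0004 -0.1284]
t 41.2 grasp [ 0.5103 -0.0408  0.2603] jawyaw -2.6 q6 -0.18 open 0.0514 F [1.7818 0.4718 3.2666]
 turn units [0.01 0.08 4.66]  shift units [-4.8  20.26 -0.52]
hook 42 [0.499  0.3193 0.1291]
hook 43 [0.4124 0.3656 0.1284]
```

View pics/v_wrist.png

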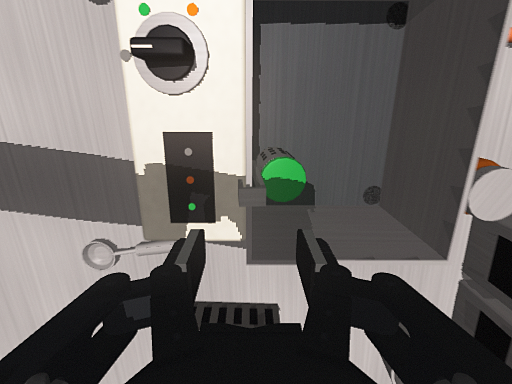

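G2 hangs on the front rim (hook at pixel (252,195)). Next is G3.

Request:
carry_out --increments '[[[0,0,0.23],[-0.22,0.7,0],0.6],[[0,0,0.23],[-0.23,1,0],0.6],[[0,0,0.23],[-0.23,1,0],0.6],[[0,0,0.23],[-0.23,1,0],0.6],[[0,0,0.23],[-0.23,1,0],0.6],[[0,0,0.23],[-0.23,1,0],0.6],[[0,0,0.23],[-0.23,1,0],0.6],[[0,0,0.23],[-0.23,1,0],0.6]]'

```text
t: 42.05
tool_pos: [0.4664, 0.1223, 0.4025]
tool_rot: [-0.116, 1.576, 0.119]
contact_force: [0.1, 0.8, 0.1]
opening: 0.0512
```

Request:
carry_out --increments '[[[0,0,0.23],[-0.23,1,0],0.6],[[0,0,0.23],[-0.23,1,0],0.6],[[0,0,0.23],[-0.23,1,0],0.6],[[0,0,0.23],[-0.23,1,0],0.6],[[0,0,0.23],[-0.23,1,0],0.6],[[0,0,0.23],[-0.23,1,0],0.6],[[0,0,0.23],[-0.23,1,0],0.6],[[0,0,0.23],[-0.23,1,-0.3],0.6]]'

```text
t: 42.85
tool_pos: [0.4194, 0.2935, 0.3828]
tool_rot: [-0.279, 1.581, 0.278]
contact_force: [0.7, 0.3, -0.7]
opening: 0.0509
```

```bash
python3 -c "
from h import *
plan(.4131,.3648,.18,24.1)"
```

```text
t 42.85 grasp [0.4152 0.2927 0.2278] jawyaw 20.2 q6 0.11 open 0.0509 F [ 0.6568  0.3147 -0.6881]
 turn units [ 0.06 -0.27  0.67]  shift units [-0.31  3.56 -2.39]
```

Request:
carry_out --increments '[[[0,-0.13,0.3],[-0.08,1,-0.4],0.6],[[0,-0.13,0.3],[-0.08,1,-0.6],0.6],[[0,0,0.07],[-0.08,1,-0.6],0.6],[[0,0,0],[-0.08,0.5,-0.6],0.6],[[0,0,0],[0,0,0],0.6]]'

```text
t: 43.35
tool_pos: [0.4057, 0.3692, 0.3284]
tool_rot: [-0.347, 1.558, 0.333]
contact_force: [-0.2, -0.5, 0.1]
opening: 0.0511
```

```bash
python3 -c "
from h import *
plan(.4131,.3648,.116,24.1)
rackhooks('pics/w_wrist.png')"
```

```text
t 43.35 grasp [0.4039 0.3674 0.1735] jawyaw 24.8 q6 0.17 open 0.0511 F [-0.2272 -0.5166  0.0866]
 turn units [ 0.12 -0.12 -0.13]  shift units [ 0.37 -0.22 -2.87]
hook 893 [260.8768 228.4311] [0.4132 0.3652 0.1305] ((0.41366085410118103, 0.3637869954109192), (0.022918004542589188, 0.01725703850388527), 24.194183349609375)
cap 1043 [295.3557 211.9933] ((0.44530653953552246, 0.3786054849624634), 0.023859094828367233)
cap 479 [364.3215 269.2025] ((0.5281313061714172, 0.3460414409637451), 0.018108056858181953)
```

Request:
carry_out --increments '[[[0.12,-0.12,-0.1],[0.37,-0.22,-0.6],0.6],[[0,0,0],[0,0,-0.9],0.6],[[0,0,0],[0,0,-0.9],0.6],[[0,0,0],[0,0,-0.4],0.6],[[0,0,0],[0,0,0],0.6]]'

```text
t: 43.9
tool_pos: [0.4144, 0.3618, 0.2745]
tool_rot: [-0.328, 1.539, 0.33]
contact_force: [-0.4, 0.1, -0.3]
opening: 0.0511
```

```bash
python3 -c "
from h import *
plan(.4134,.3643,.115,24.1)"
```

```text
t 43.9 grasp [0.4153 0.3622 0.1195] jawyaw 24.1 q6 0.16 open 0.0511 F [-0.3994  0.1299 -0.2766]
 turn units [-0.02  0.06  0.01]  shift units [-0.05  0.12 -0.22]
```

Request:
carry_out --increments '[[[0,0.06,0],[-0.05,0.12,-0.22],0.6],[[0,0,0],[0,0,0],0],[[0,0,0],[0,0,0],0],[[0,0,0],[0,0,0],0],[[0,0,0],[0,0,0],0]]'

```text
t: 44.4
tool_pos: [0.414, 0.3644, 0.2727]
tool_rot: [-0.326, 1.543, 0.331]
contact_force: [-1.0, 0.7, -2.1]
opening: 0.0224
```

```bash
python3 -c "
from h import *
plan(.4131,.3648,.114,23)"
```

```text
t 44.4 grasp [0.4143 0.365  0.1177] jawyaw 24.0 q6 0.17 open 0.0224 F [-1.0247  0.6569 -2.0871]
 turn units [-0.04  0.02 -0.18]  shift units [-0.04  0.02 -0.18]
```

Request:
carry_out --increments '[[[0,0,0],[0,0,0.5],0],[[0,0,0],[0,0,1],0],[[0,0,0],[0,0,1],0],[[0,0,0],[0,0,1],0],[[0,0,0],[0,0,1],0],[[0,0,0],[0,0,1],0],[[0,0,0],[0,0,1],0],[[0,0,0],[0,0,1],0]]'

```text
t: 45.2
tool_pos: [0.4115, 0.363, 0.4276]
tool_rot: [-0.329, 1.55, 0.33]
contact_force: [0.5, -0.0, -1.4]
opening: 0.0223
```

```bash
python3 -c "
from h import *
k=tank(-.0923,.003);print(k);plan(k[0],k[1],.32,-2.9)
rackhooks('pics/x_wrist.png')"
```

```text
[0.511  0.0282]
t 45.2 grasp [0.4108 0.3629 0.2726] jawyaw 24.1 q6 0.17 open 0.0223 F [ 0.4752 -0.0458 -1.4397]
 turn units [-0.   -0.05 -4.71]  shift units [  4.97 -16.74   2.37]
hook 1643 [460.0152  94.6038] [0.5557 0.5178 0.1313] ((0.559295654296875, 0.5229048728942871), (0.041110146790742874, 0.0879051685333252), 0.1796315610408783)
```

View pics/x_wrist.png

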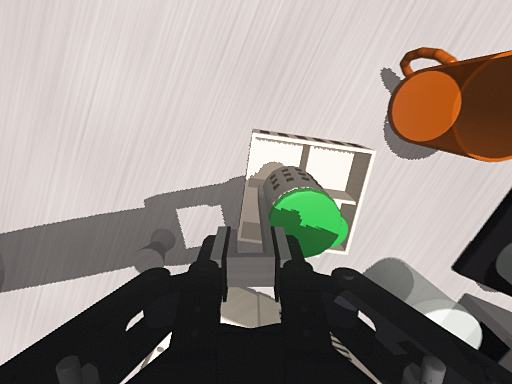

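Request:
carry_out --increments '[[[0,0,-0.28],[0.28,-0.5,0.4],0],[[0,0,-0.28],[0.29,-1,0.4],0],[[0,0,-0.28],[0.29,-1,0.4],0],[[0,0,-0.28],[0.29,-1,0.4],0],[[0,0,-0.28],[0.29,-1,0.3],0],[[0,0,-0.28],[0.29,-1,0.3],0],[[0,0,-0.28],[0.29,-1,0.1],0],[[0,0,-0.28],[0.29,-1,0.1],0]]'

```text
t: 46.05
tool_pos: [0.4592, 0.2051, 0.4806]
tool_rot: [-0.143, 1.568, 0.142]
contact_force: [-0.2, 0.8, -2.5]
opening: 0.0225
```

Request:
carry_out --increments '[[[0,0,-0.28],[0.29,-1,0],0],[[0,0,-0.28],[0.29,-1,0],0],[[0,0,-0.28],[0.29,-1,0],0],[[0,0,-0.28],[0.29,-1,0],0],[[0,0,-0.28],[0.29,-1,0],0],[[0,0,-0.28],[0.29,-1,0],0],[[0,0,-0.28],[0.29,-1,0],0],[[0,0,0],[0.29,-1,0],0]]'

```text
t: 46.85
tool_pos: [0.5058, 0.0324, 0.4761]
tool_rot: [0.026, 1.581, -0.032]
contact_force: [-0.2, 0.1, -2.0]
opening: 0.0227
```

```bash
python3 -c "
from h import *
k=tank(-.0923,.003);print(k);plan(k[0],k[1],.29,-2.9)"
```

```text
[0.511  0.0282]
t 46.85 grasp [0.5042 0.0317 0.3211] jawyaw -2.1 q6 -0.05 open 0.0227 F [-0.2139  0.1132 -2.0333]
 turn units [ 0.04 -0.1  -0.14]  shift units [ 0.26 -0.21 -1.56]
```

Request:
carry_out --increments '[[[0.04,-0.1,-0.14],[0.26,-0.2,-0.7],0],[[0,0,0],[0,0,-0.8],0],[[0,0,0],[0,0,0],0]]'

```text
t: 47.15
tool_pos: [0.5109, 0.024, 0.4433]
tool_rot: [0.045, 1.574, -0.048]
contact_force: [-0.7, 0.5, -2.8]
opening: 0.0223
```

```bash
python3 -c "
from h import *
k=tank(-.0923,.003);print(k);plan(k[0],k[1],.1475,-2.9)
hooks('pics/y_wrist.png')"
```

```text
[0.511  0.0282]
t 47.15 grasp [0.5103 0.0238 0.2883] jawyaw -3.4 q6 -0.04 open 0.0223 F [-0.7233  0.4877 -2.7824]
 turn units [ 0.01 -0.04  0.09]  shift units [ 0.01  0.21 -7.04]
54 [322.6296  37.5926] 0.1576557903912913 [-0.0305  0.1251] [-0.0379  0.1223] [-0.023   0.1271]
67 [438.7463  36.7313] 0.1576345383662266 [0.0656 0.1246] [0.0568 0.1221] [0.074  0.1268]
188 [449.9255 143.7181] 0.1576436090297645 [0.0926 0.0386] [0.0896 0.0013] [0.0957 0.066 ]
69 [433.7391 224.4058] 0.15759764638295615 [ 0.093  -0.0449] [ 0.0902 -0.0593] [ 0.0954 -0.0329]
300 [252.4533 244.57  ] 0.1607766273361708 [-0.0909 -0.0648] [-0.1002 -0.0738] [-0.0806 -0.0555]
79 [424.8481 267.3418] 0.15778609573085395 [ 0.0925 -0.0946] [ 0.0903 -0.1121] [ 0.0958 -0.079 ]
96 [411.2812 292.5312] 0.15767804505529576 [ 0.0863 -0.1287] [ 0.0637 -0.1318] [ 0.0958 -0.1131]
front 530 -0.09162865101624326 [ 0.008  -0.0919]
back 1217 0.09123945693825923 [0.0006 0.0919]
left 1122 0.12395945883200638 [-0.0002  0.1241]
right 204 -0.1280077027434715 [ 0.0047 -0.1285]
```

View pics/y_wrist.png

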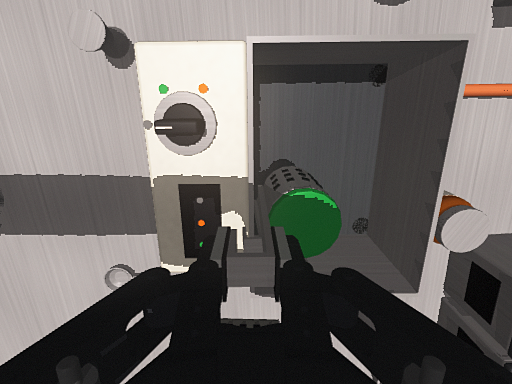

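Request:
carry_out --increments '[[[0,-0.04,0.09],[0.03,0.2,-0.7],0],[[0,0,0],[0,0,-1],0],[[0,0,0],[0,0,-1],0],[[0,0,0],[0,0,-1],0],[[0,0,0],[0,0,-1],0],[[0,0,0],[0,0,-0.5],0]]'

```text
t: 47.8
tool_pos: [0.5107, 0.0323, 0.3381]
tool_rot: [0.032, 1.561, -0.034]
contact_force: [0.2, -0.1, -1.7]
opening: 0.022
```

```bash
python3 -c "
from h import *
k=tank(-.0923,.003);print(k);plan(k[0],k[1],.1475,-2.9)"
```

```text
[0.511  0.0282]
t 47.8 grasp [0.5121 0.032  0.1832] jawyaw -2.4 q6 -0.04 open 0.022 F [ 0.2165 -0.0635 -1.7436]
 turn units [ 0.02  0.1  -0.08]  shift units [ 0.02 -0.21 -1.78]
```

Request:
carry_out --increments '[[[0,0.1,-0.05],[0.03,0,-0.6],0],[[0,0,0],[0,0,-0.6],0],[[0,0,0],[0,0,-0.45],0],[[0,0,0],[0,0,-0.15],0],[[0,0,0],[0,0,-0.1],0]]'

```text
t: 48.3
tool_pos: [0.5122, 0.0334, 0.3013]
tool_rot: [0.034, 1.57, -0.037]
contact_force: [-4.7, -0.2, 9.8]
opening: 0.0224
```

```bash
python3 -c "
from h import *
k=tank(-.0923,.003);print(k);plan(k[0],k[1],.1475,-2.9)"
```

```text
[0.511  0.0282]
t 48.3 grasp [0.5123 0.0331 0.1463] jawyaw -2.6 q6 -0.03 open 0.0224 F [-4.7138 -0.2483  9.7516]
 turn units [ 0.02  0.   -0.05]  shift units [-0.06 -0.26  0.06]
```

Request:
carry_out --increments '[[[0,0,0],[0,0,0],0.6],[[0,0,0],[0,0,0],0.6],[[0,0,0],[0,0,0.4],0.6],[[0,0,0],[0,0,1],0.6],[[0,0,0],[0,0,1],0.6],[[0,0,0],[0,0,1],0.6],[[0,0,0],[0,0,1],0.6],[[0,0,0],[0,0,1],0.6]]'

```text
t: 49.1
tool_pos: [0.5125, 0.0332, 0.4153]
tool_rot: [0.034, 1.567, -0.037]
contact_force: [0.3, -0.5, 0.9]
opening: 0.0511
```

```bash
python3 -c "
from h import *
hooks('pics/z_wrist.png')
im,d=get_image('top')
P=cloud('top',d);X,Y,Z=P[...,0],P[...,1],P[...,2]
mm=(abs(X-.47)<.13)&(abs(Y-.35)<.1)&(Z>.105)&(Z<.14)
n,l,st,ce=cv2.connectedComponentsWithStats(mm.astype(np.uint8))
for i in range(1,n): s=l==i; print('hook',st[i,4],np.median(P[s],0))
plan(.4999,.3190,.25,22.2)"
```

```text
7169 [357.4791 148.4631] 0.1608606080631628 [-0.008   0.0553] [-0.0986 -0.1331] [0.0993 0.1273]
back 1026 0.09285778091532737 [-0.0005  0.0929]
left 339 0.12204855769841642 [0.0007 0.122 ]
right 248 -0.12799519425050063 [ 0.0003 -0.1279]
hook 44 [0.4989 0.3193 0.1282]
t 49.2 grasp [0.5149 0.0328 0.2633] jawyaw -2.6 q6 -0.03 open 0.0513 F [ 0.1292  0.4287 -0.4758]
 turn units [0.   0.1  4.33]  shift units [-0.67 14.29 -0.67]
```

View pics/z_wrist.png

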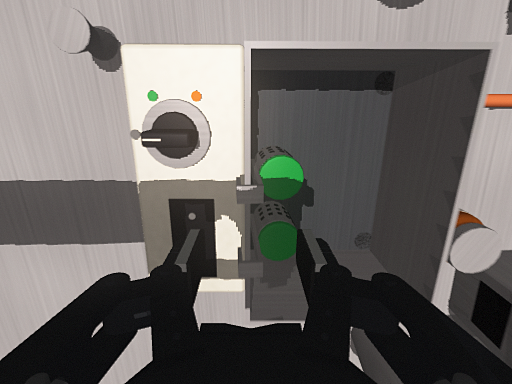

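Two greens hang. Now G1, still at (.500,.319).

Request:
carry_out --increments '[[[0,0,0.3],[-0.05,0.6,0],0.6],[[0,0,0.3],[-0.05,1,0],0.6],[[0,0,0.3],[-0.05,1,0],0.6],[[0,0,0.3],[-0.05,1,0],0.6],[[0,0,0.3],[-0.05,1,0],0.6],[[0,0,0.3],[-0.05,1,0],0.6],[[0,0,0.3],[-0.05,1,0],0.6],[[0,0,0.3],[-0.05,1,0],0.6]]'

```text
t: 50.0
tool_pos: [0.5018, 0.1933, 0.4077]
tool_rot: [-0.165, 1.568, 0.165]
contact_force: [0.3, 0.2, 0.1]
opening: 0.0512
```

Request:
carry_out --increments '[[[0,0,0.3],[-0.05,1,0],0.6],[[0,0,0.3],[-0.05,1,-0.3],0.6],[[0,0,0.3],[-0.05,1,-0.6],0.6],[[0,0,0.3],[-0.05,1,-0.8],0.6],[[0,0,0.3],[-0.05,1,-0.8],0.6],[[0,0,0.3],[-0.05,0.8,-0.8],0.6],[[0,0,0],[0,0.3,-0.6],0.6],[[0,0,0],[0,0,0],0.6]]'

```text
t: 50.8
tool_pos: [0.4884, 0.3267, 0.314]
tool_rot: [-0.327, 1.567, 0.323]
contact_force: [-0.1, -0.5, 0.3]
opening: 0.0514
```

```bash
python3 -c "
from h import *
plan(.4999,.3190,.116,22.2)
rackhooks('pics/aa_wrist.png')"
```

```text
t 50.8 grasp [0.4854 0.3257 0.159 ] jawyaw 23.7 q6 0.05 open 0.0514 F [-0.0862 -0.4808  0.2836]
 turn units [ 0.06 -0.19 -0.26]  shift units [ 0.57 -0.39 -2.15]
hook 1025 [266.8595 247.0215] [0.4999 0.3197 0.1305] ((0.5002626776695251, 0.31822091341018677), (0.02286934107542038, 0.01721479371190071), 23.18634605407715)
cap 1846 [309.0715 217.1268] ((0.532625675201416, 0.3319584131240845), 0.023808851838111877)
```

Request:
carry_out --increments '[[[0.05,-0.18,-0.2],[0.57,-0.4,0],0.6],[[0,0,0],[0,0,0],0.6],[[0,0,0],[0,0,-0.7],0.6],[[0,0,0],[0,0,-0.9],0.6],[[0,0,0],[0,0,-0.4],0.6],[[0,0,0],[0,0,0],0.6]]'

```text
t: 51.45
tool_pos: [0.5032, 0.315, 0.2765]
tool_rot: [-0.302, 1.541, 0.303]
contact_force: [-0.8, 0.2, 0.3]
opening: 0.0514
```

```bash
python3 -c "
from h import *
plan(.5,.3188,.115,22.7)"
```

```text
t 51.45 grasp [0.5044 0.3153 0.1215] jawyaw 22.1 q6 0.05 open 0.0514 F [-0.7645  0.2363  0.3411]
 turn units [-0.02  0.08  0.11]  shift units [-0.16  0.19 -0.32]
```

Request:
carry_out --increments '[[[0,0.08,0.1],[-0.16,0.19,-0.32],0.6],[[0,0,0],[0,0,0],0],[[0,0,0],[0,0,0],0],[[0,0,0],[0,0,0],0],[[0,0,0],[0,0,0],0]]'

```text
t: 51.95
tool_pos: [0.4998, 0.3191, 0.2704]
tool_rot: [-0.309, 1.548, 0.313]
contact_force: [0.8, -0.5, -1.3]
opening: 0.022
```

```bash
python3 -c "
from h import *
plan(.5,.3188,.115,22.7)"
```

```text
t 51.95 grasp [0.4998 0.3195 0.1154] jawyaw 22.7 q6 0.05 open 0.022 F [ 0.8123 -0.5491 -1.3332]
 turn units [-0.02 -0.   -0.  ]  shift units [ 0.01 -0.02 -0.02]
```

Request:
carry_out --increments '[[[0,0,0],[0,0,0.5],0],[[0,0,0],[0,0,1],0],[[0,0,0],[0,0,1],0],[[0,0,0],[0,0,1],0],[[0,0,0],[0,0,1],0],[[0,0,0],[0,0,1],0],[[0,0,0],[0,0,1],0],[[0,0,0],[0,0,1],0]]'

```text
t: 52.75
tool_pos: [0.4973, 0.318, 0.4255]
tool_rot: [-0.311, 1.556, 0.312]
contact_force: [-0.3, 0.6, -2.9]
opening: 0.0227
```

```bash
python3 -c "
from h import *
k=tank(-.0923,.075);print(k);plan(k[0],k[1],.3,-2.9)
rackhooks('pics/ab_wrist.png')"
```

```text
[0.5146 0.1001]
t 52.75 grasp [0.4962 0.3178 0.2705] jawyaw 22.7 q6 0.05 open 0.0227 F [-0.3483  0.6182 -2.8639]
 turn units [-0.01 -0.07 -4.47]  shift units [  0.87 -10.9    1.48]
hook 820 [397.5244  28.3122] [0.562  0.4936 0.131 ] ((0.5634835362434387, 0.4958501160144806), (0.008550423197448254, 0.04734094813466072), 38.8658561706543)
```

View pics/ab_wrist.png

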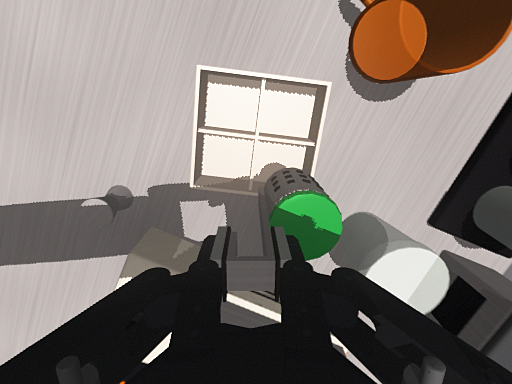

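Request:
carry_out --increments '[[[0,0,-0.4],[0.08,-0.3,0.7],0],[[0,0,-0.4],[0.08,-0.8,0.7],0],[[0,0,-0.4],[0.08,-1,0.4],0],[[0,0,-0.4],[0.08,-1,0.2],0],[[0,0,-0.4],[0.08,-1,0],0],[[0,0,-0.4],[0.08,-1,0],0],[[0,0,-0.4],[0.08,-1,0],0],[[0,0,-0.4],[0.08,-1,0],0]]'

```text
t: 53.6
tool_pos: [0.5098, 0.1661, 0.4759]
tool_rot: [-0.04, 1.57, 0.039]
contact_force: [0.7, 0.1, -2.3]
opening: 0.0224
```

Request:
carry_out --increments '[[[0,0,-0.4],[0.08,-1,0],0],[[0,0,-0.4],[0.08,-1,0],0],[[0,0,-0.4],[0.08,-1,0],0],[[0,0,0],[0,-0.4,0],0],[[0,0,0],[0,0,0],0]]'

```text
t: 54.1
tool_pos: [0.5133, 0.0885, 0.4762]
tool_rot: [0.068, 1.572, -0.073]
contact_force: [0.2, -0.4, -2.7]
opening: 0.0227
```

```bash
python3 -c "
from h import *
k=tank(-.0923,.075);print(k);plan(k[0],k[1],.29,-2.9)"
```

```text
[0.5146 0.1001]
t 54.1 grasp [0.5128 0.088  0.3212] jawyaw -5.2 q6 0.12 open 0.0227 F [ 0.1673 -0.3827 -2.668 ]
 turn units [ 0.03 -0.03  0.39]  shift units [ 0.07  0.58 -1.56]
```

Request:
carry_out --increments '[[[0.03,-0.03,0.38],[0.07,0.6,-0.7],0],[[0,0,0],[0,0,-0.8],0],[[0,0,0],[0,0,0],0]]'

```text
t: 54.4
tool_pos: [0.5142, 0.1024, 0.4433]
tool_rot: [0.038, 1.571, -0.036]
contact_force: [-0.9, -0.4, -2.9]
opening: 0.0219
```

```bash
python3 -c "
from h import *
k=tank(-.0923,.077);print(k);plan(k[0],k[1],.1455,-2.9)
hooks('pics/ac_wrist.png')"
```

```text
[0.5147 0.1021]
t 54.4 grasp [0.5141 0.1026 0.2883] jawyaw -2.7 q6 0.1 open 0.0219 F [-0.8641 -0.3909 -2.9175]
 turn units [-0.01 -0.01 -0.03]  shift units [ 0.03 -0.02 -7.14]
306 [251.8431 248.1144] 0.16065937691419419 [-0.0902  0.0106] [-0.1005  0.0017] [-0.0786  0.0228]
306 [252.8464 308.6863] 0.16045836905382954 [-0.0888 -0.0646] [-0.0999 -0.0815] [-0.0775 -0.0569]
front 284 -0.09223295979993273 [ 0.0056 -0.0927]
back 975 0.09108001479783522 [-0.0013  0.0919]
left 904 0.1251326749842328 [0.0007 0.1251]
right 76 -0.12803499342748234 [-0.0988 -0.1265]
```

View pics/ac_wrist.png

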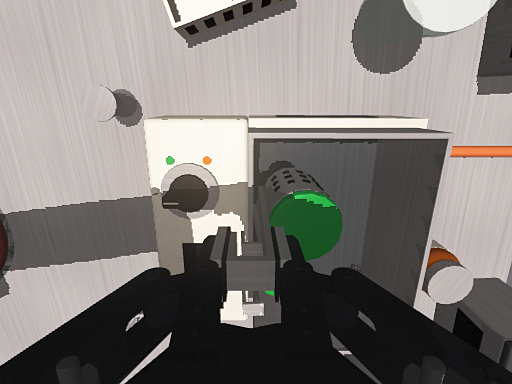

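Request:
carry_out --increments '[[[0,0,0],[0.03,0,-0.7],0],[[0,0,0],[0,0,-1],0],[[0,0,0],[0,0,-1],0],[[0,0,0],[0,0,-1],0],[[0,0,0],[0,0,-1],0],[[0,0,0],[0,0,-0.6],0]]'

```text
t: 55.05
tool_pos: [0.5147, 0.1047, 0.3337]
tool_rot: [0.036, 1.565, -0.032]
contact_force: [0.3, 0.2, -2.4]
opening: 0.0223
```

```bash
python3 -c "
from h import *
k=tank(-.0923,.077);print(k);plan(k[0],k[1],.1455,-2.9)"
```

```text
[0.5147 0.1021]
t 55.05 grasp [0.5155 0.105  0.1787] jawyaw -2.5 q6 0.1 open 0.0223 F [ 0.2552  0.2398 -2.3632]
 turn units [-0.02  0.05 -0.07]  shift units [ 0.   -0.13 -1.66]
```

Request:
carry_out --increments '[[[0,0.05,-0.05],[0,-0.1,-0.6],0],[[0,0,0],[0,0,-0.55],0],[[0,0,0],[0,0,-0.4],0],[[0,0,0],[0,0,-0.12],0],[[0,0,0],[0,0,-0.08],0]]'

```text
t: 55.55
tool_pos: [0.5159, 0.103, 0.2998]
tool_rot: [0.039, 1.569, -0.036]
contact_force: [-1.5, -0.1, 0.8]
opening: 0.0221
```

```bash
python3 -c "
from h import *
k=tank(-.0923,.077);print(k);plan(k[0],k[1],.1455,-2.9)"
```

```text
[0.5147 0.1021]
t 55.55 grasp [0.5161 0.1033 0.1448] jawyaw -2.7 q6 0.1 open 0.0221 F [-1.4772 -0.0872  0.8241]
 turn units [-0.02  0.02 -0.03]  shift units [-0.06 -0.05  0.04]
```

Contact (weight taken off). Release and rise.

Request:
carry_out --increments '[[[0,0,0],[0,0,-0.05],0],[[0,0,0],[0,0,0],0.4],[[0,0,0],[0,0,0],0.4],[[0,0,0],[0,0,0.4],0.4],[[0,0,0],[0,0,1],0.4],[[0,0,0],[0,0,1],0.4],[[0,0,0],[0,0,1],0.4],[[0,0,0],[0,0,1],0.4]]'

```text
t: 56.35
tool_pos: [0.5158, 0.1029, 0.3894]
tool_rot: [0.039, 1.569, -0.036]
contact_force: [1.0, -0.2, 0.1]
opening: 0.0343
```

Request:
carry_out --increments '[[[0,0,1],[-0.5,-0.7,0.5],0.4],[[0,0,1],[-0.5,-0.7,0.5],0.4],[[0,0,1],[-0.5,-0.7,0.5],0.4],[[0,0,1],[-0.5,-0.7,0],0.4],[[0,0,1],[-0.5,-0.7,0],0.4],[[0,0,1],[-0.5,-0.7,0],0.4]]'

```text
t: 56.95
tool_pos: [0.455, 0.0176, 0.4303]
tool_rot: [-0.452, 1.507, 0.454]
contact_force: [-0.3, -0.5, 0.3]
opening: 0.0343
```

```bash
python3 -c "
from h import *
plan(.441,.0795,.2,87)
hooks('pics/ad_wrist.png')"
```

```text
t 56.95 grasp [0.4572 0.0185 0.2753] jawyaw 33.2 q6 -0.71 open 0.0343 F [-0.2753 -0.5162  0.2523]
 turn units [-0.12  0.1   9.39]  shift units [-0.7   3.1  -3.76]
487 [357.7618 147.4004] 0.15938108601772305 [-0.0908  0.0758] [-0.102   0.0677] [-0.0782  0.0838]
413 [306.6852 206.6368] 0.15946620953270763 [-0.0917  0.0068] [-0.1029 -0.0016] [-0.079   0.0147]
355 [260.169  263.3268] 0.15954677078237936 [-0.0908 -0.0669] [-0.1021 -0.0759] [-0.0782 -0.059 ]
front 956 -0.09473227393524242 [-0.006  -0.0948]
back 769 0.0900248876638058 [-0.0022  0.0906]
left 1170 0.12229811127664153 [0.0005 0.1225]
right 271 -0.13021807616889358 [ 0.012  -0.1302]
```

View pics/ad_wrist.png

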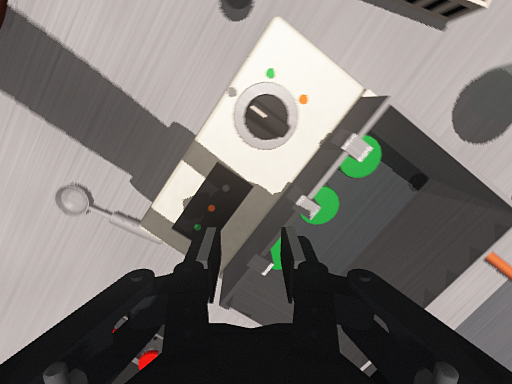

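Request:
carry_out --increments '[[[0,0.1,1],[-0.07,0.4,0],0.45],[[-0.1,0,1],[-0.07,0.4,0],0.45],[[0,0,1],[-0.07,0.35,-0.3],0.45],[[0,0,1],[-0.07,0.35,-0.3],0.45],[[0,0,1],[-0.07,0.35,-0.4],0.45],[[0,0,1],[-0.07,0.35,-0.5],0.45],[[0,0,1],[-0.07,0.3,-0.5],0.45],[[0,0,1],[-0.07,0.3,-0.5],0.45]]'

```text
t: 57.8
tool_pos: [0.4435, 0.0744, 0.3857]
tool_rot: [-1.085, 1.271, 1.07]
contact_force: [-0.2, -0.1, 0.3]
opening: 0.0387
```

Request:
carry_out --increments '[[[0,0,1],[-0.1,0.2,-0.5],0.45],[[0,0,0.4],[0,0,0],0.45],[[0,0,0],[0,0,0],0.45]]'

```text
t: 58.1
tool_pos: [0.4412, 0.0801, 0.3747]
tool_rot: [-1.19, 1.207, 1.178]
contact_force: [-0.6, -0.4, -0.2]
opening: 0.0383
```

```bash
python3 -c "
from h import *
plan(.441,.0795,.132,87)
baskets('pics/ae_top.png')
im,d=get_image('wrist');cv2.imwrite('pics/ae_wrist.png',im);P=cloud('wrist',d);X,Y,Z=P[...,0],P[...,1],P[...,2]
m=(Z>.134)&(Z<.146)&(np.hypot(X-.441,Y-.08)<.04)
q=np.stack([X[m],Y[m]],1).astype(np.float32);print(m.sum());print(cv2.minAreaRect(q))"
```

```text
t 58.1 grasp [0.4437 0.0811 0.2197] jawyaw 88.3 q6 -1.53 open 0.0383 F [-0.6055 -0.3767 -0.1508]
 turn units [-0.06  0.16 -0.22]  shift units [-0.01 -0.03 -4.39]
tub 387 ((0.46023061871528625, -0.344543993473053), (0.14632488787174225, 0.1524558812379837), 85.00283813476562)
rack 356 ((0.5199027061462402, 0.37565547227859497), (0.22473758459091187, 0.16653881967067719), 16.379066467285156)
917
((0.4406191110610962, 0.08086653798818588), (0.013570265844464302, 0.04311520233750343), 87.6044692993164)
```

View pics/ae_top.png

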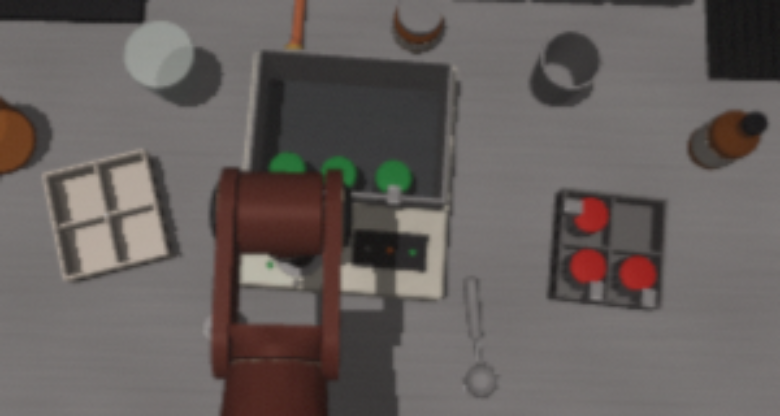

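Request:
carry_out --increments '[[[-0.05,0.15,-0.2],[0,0,-0.6],0.45],[[0,0,0],[0,0,-1],0.45],[[0,0,0],[0,0,-1],0.45],[[0,0,0],[0,0,-0.6],0.45],[[0,0,0],[0,0,0],0.45]]'

```text
t: 58.7
tool_pos: [0.4414, 0.0797, 0.3084]
tool_rot: [-1.165, 1.236, 1.164]
contact_force: [-0.6, -1.0, -0.6]
opening: 0.038
```

```bash
python3 -c "
from h import *
plan(.441,.080,.132,87)"
```

```text
t 58.7 grasp [0.4416 0.0797 0.1534] jawyaw 86.6 q6 -1.5 open 0.038 F [-0.6495 -0.9673 -0.5641]
 turn units [-0.    0.01  0.08]  shift units [-0.02  0.01 -1.07]
```

Request:
carry_out --increments '[[[0,0,0],[0,0,-0.7],0.45],[[0,0,0],[0,0,-0.35],0.45],[[0,0,0],[0,0,0],0],[[0,0,0],[0,0,0],0],[[0,0,0],[0,0,0],0],[[0,0,0],[0,0,0],0]]'

```text
t: 59.3
tool_pos: [0.442, 0.0802, 0.287]
tool_rot: [-1.163, 1.234, 1.163]
contact_force: [1.0, 0.4, -2.5]
opening: 0.0134
```

```bash
python3 -c "
from h import *
plan(.441,.080,.132,27)"
```

```text
t 59.3 grasp [0.4425 0.0805 0.132 ] jawyaw 86.5 q6 -1.5 open 0.0134 F [ 1.042   0.3717 -2.477 ]
 turn units [ -0.     0.04 -10.38]  shift units [-0.05 -0.01  0.  ]
```

Request:
carry_out --increments '[[[0,0,-1],[0,0,0],0],[[0,0,-1],[0,0,0],0],[[0,0,-1],[0,0,0],0],[[0,0,-1],[0,0,0],0],[[0,0,-1],[0,0,0],0],[[0,0,-1],[0,0,0],0],[[0,0,-1],[0,0,0],0],[[0,0,-1],[0,0,0],0]]'

```text
t: 60.1
tool_pos: [0.4414, 0.0796, 0.287]
tool_rot: [-0.535, 1.504, 0.528]
contact_force: [-0.2, -0.2, -1.9]
opening: 0.0135
```

```bash
python3 -c "
from h import *
plan(.441,.080,.132,27)"
```

```text
t 60.1 grasp [0.4416 0.0791 0.132 ] jawyaw 38.9 q6 -0.66 open 0.0135 F [-0.2384 -0.1517 -1.9037]
 turn units [ 0.04  0.01 -2.08]  shift units [-0.02  0.02  0.  ]
```

Request:
carry_out --increments '[[[0,0,-1],[0,0,0],0],[[0,0,-1],[0,0,0],0],[[0,0,0],[0,0,0],0],[[0,0,0],[0,0,0],0.45],[[0,0,0],[0,0,0],0.45],[[0,0,0],[0,0,0],0.45],[[0,0,0],[0,0,0.8],0.45],[[0,0,0],[0,0,1],0.45]]'

```text
t: 60.9
tool_pos: [0.4408, 0.0792, 0.3225]
tool_rot: [-0.377, 1.542, 0.37]
contact_force: [0.1, -0.1, -0.1]
opening: 0.0384
```

Request:
carry_out --increments '[[[0,0,0],[0,0,1],0.45],[[0,0,0],[0,0,1],0.45],[[0,0,0],[0,-0.5,1],0.45],[[0,0,0],[0,-1,1],0.45],[[0,0,0],[0,-1,1],0.45],[[0,0,0],[0,-1,0.5],0.45],[[0,0,0],[0,0,0],0.45]]'

```text
t: 61.6
tool_pos: [0.4407, 0.0073, 0.4428]
tool_rot: [-0.386, 1.532, 0.372]
contact_force: [0.0, -0.2, 0.6]
opening: 0.0387
```

```bash
python3 -c "
from h import *
plan(.441,.080,.132,27)
im,d=get_image('wrist');cv2.imwrite('pics/af_wrist.png',im);P=cloud('wrist',d);X,Y,Z=P[...,0],P[...,1],P[...,2]
m=(Z>.132)&(Z<.146)&(np.hypot(X-.441,Y-.08)<.04)
q=np.stack([X[m],Y[m]],1).astype(np.float32);print(m.sum());print(cv2.minAreaRect(q))
hooks(); im,d=get_image('scene');cv2.imwrite('pics/af_scene.png',cv2.resize(im[100:300,100:450],None,fx=2.2,fy=2.2))"
```

```text
t 61.6 grasp [0.4418 0.0062 0.2878] jawyaw 27.7 q6 -0.63 open 0.0387 F [ 0.0205 -0.2354  0.5694]
 turn units [ 0.08  0.07 -0.12]  shift units [ 0.01  3.63 -7.79]
694
((0.44063493609428406, 0.08179312944412231), (0.014098890125751495, 0.04266621544957161), 26.924007415771484)
411 [373.0511 131.2409] 0.15829849006062996 [-0.0914  0.0781] [-0.1023  0.0701] [-0.0785  0.0862]
343 [327.6064 193.7405] 0.1583475355920626 [-0.0921  0.0092] [-0.1027  0.0008] [-0.0792  0.0169]
106 [280.3491 251.0849] 0.15857098618974613 [-0.0979 -0.0672] [-0.1016 -0.0734] [-0.0891 -0.0569]
front 854 -0.09430635737792317 [ 0.0066 -0.0947]
back 817 0.09030727510177099 [-0.0034  0.0909]
left 942 0.12474374486430656 [-0.0002  0.1248]
right 374 -0.12865960467034215 [-0.0025 -0.129 ]
```

View pics/af_wrist.png

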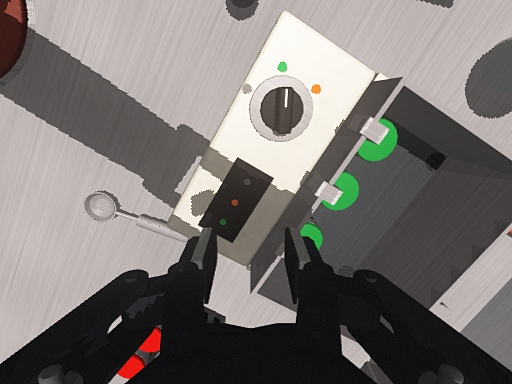

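View pics/af_scene.png

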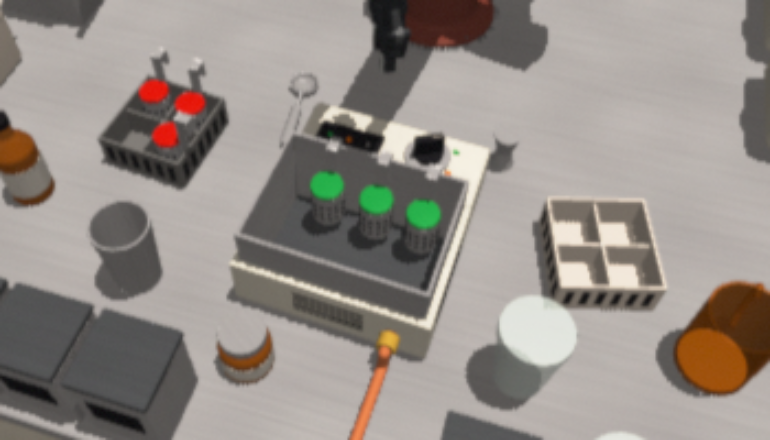

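The knob points at the green dot (bar yaw 26.9°, BREW). All three greens hang inside the tank, the three reds stand upright in the tub, and the rack is empty. Handing in.

```bash
python3 -c "
from station import *
print(finish_job())"
```

```text
the job is handed in; nothing more can be done
None
```

The brewer is changed over to green tea, and I handed the job in at about t = 62 s of the 210 s allowed.

- **What I did, in order:**
  - Clicked the knob back to OFF.
  - Moved the three red-capped infusers from the tank rim into three compartments of the grey basket.
  - Hung the three green-capped infusers on the front rim with their cans inside the tank.
  - Turned the knob one click to BREW.
- **Last checks:**
  - The wrist camera put the knob bar at 26.9°, against 27.3° when it first stood at BREW, with its mark at the green dot.
  - The green hooks sat at rim height, about 158 mm at the crest, at y of about -67, +9 and +78 mm along the front rim. The tops of two of the hooks showed fully at the rim line. The right-hand one was mostly hidden by the gripper and read 6 mm off the line. It read on the line about 5 s earlier, before I turned the knob.
  - In the scene picture the reds stand upright in the basket, the rack is empty, and the things around the brewer look untouched.
- **Disagreements and limits:**
  - The wrist depth differed from the top camera by up to about 3 mm on the tank's walls, well inside the hook's clearance.
  - The tub stayed put by the measurements I took until just before the BREW turn. The rack was only judged by eye after the first few looks.
  - The trained networks missed the green infusers, so I located those by cap colour and depth.

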